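Reload the bag stapler

TASK

The bench stapler used for closing dispensing bags is empty and its rail stands pulled out. Load the full-length staple strip into the rail - press the spring follower back with one end of the strip and set the strip down flat in the channel, between the follower and the front lip - then slide the rail home until it latches and stays shut by itself. Work gently, never forcing the strip or the stapler, and leave the short leftover strip and the other things where they are.

Things in the scene. Friction and masses are not known exactly. Their poses are not given: they have to be found in the camera images.
- strip_mid (a point): centre of the full-length staple strip: a bare-steel bar of joined staples, 70 mm long (x), 13 mm wide (y), 24 mm tall (z), legs down, either end first; loose, about 45 g, standing upright on the worktop. The rail's side walls reach 7 mm above the channel floor: grip the strip at least 9 mm above its foot.
- remnant_mid (a point): centre of the short leftover strip: same section (13 mm wide, 24 mm tall) but only 30 mm long; loose on the worktop, not wanted.
- stapler: grey bench stapler, fixed; origin on the worktop under the housing face from which the rail comes out (x = 0); x points to its head, away from the rail. Face 32 mm wide, 24 to 67 mm above the worktop; a hand lever behind it rises to 125 mm at x = 190 mm. The opening is 23 mm wide and 4 mm taller than a seated strip; a strip not down flat jams.
- rail (a joint): how far the rail is out, m: 0.124 = fully out (the start, at a stop). A spring pushes it out with 3 N (out) to 8 N (in). Near the end a latch adds some 4 N and snaps behind the rail's catch; 1.5 mm further in is a hard stop. The latch is adjustable: the latched rail rests anywhere from 0.003 to 0.023, which can only be felt. Not latched, it springs out again.
- rail_seat (a point): on the channel floor (30 mm above the worktop), below the centre of a strip seated against the front lip (strip_mid then 12 mm above). x along the channel to the lip and housing, z up. Channel 14.5 mm wide, walls flared at the top (4 to 7 mm up), 21 mm over all. Lip: inner face at x = 35 mm, 4 mm thick, top 10 mm above the floor. Housing face at x = 64.5 mm when the rail is out.
- follower_face (a point): on the front face of the spring follower, 15 mm above the channel floor, x towards the lip: a dark steel block 13 mm wide in the channel, its top 23 mm above the floor, so a strip held level just above the lip (10 mm) meets it end on. At rest it stands 50 mm from the lip, at x = -15 mm from rail_seat.
- follower (a joint): how far the follower is pressed back from rest, m, 0 to 0.0245 (hard stop). Spring 3 N at rest, 6.8 N fully back. A seated strip holds it at 0.020; at the stop there are 4.5 mm to spare between strip and lip. Oiled and damped, it returns slowly. Press the strip, back or down, with no more than about 20 N.
- rail_end (a point): centre of the outer face of the rail's black end plate, the face to push on; 45 mm above the worktop; the plate is 29 mm wide, 9 mm thick and reaches from 25 to 65 mm above the worktop; 68.5 mm behind rail_seat. x = the closing direction. Push with no more than about 25 N.
- label_roll: roll of labels lying flat, 70 mm across, 36 mm tall; origin at its underside; bystander, loose.
- stopper_b: cork stopper, 30 mm across, 22 mm tall; origin at its underside; bystander, loose.
- timer: small digital timer, 66 x 66 x 19 mm, lying flat; origin at its underside; bystander, loose.
Not all that is in view belongs to the job. What is meant by the part that bears strip_mid is not green or purple, and is the smaller of those in its own colour.

How it is judged (in metres and radians):
On the way, in this order (a step that is already met when the one before it is completed fails the run):
1. the strip sits flat in the channel between follower and front lip, the rail still out (x of strip_mid in the frame of rail_seat between -0.005 and 0.0015 m and y of strip_mid in the frame of rail_seat between -0.002 and 0.002 m and z of strip_mid in the frame of rail_seat between 0.01 and 0.014 m and angle between the x axis of strip_mid and the x axis of rail_seat, either way round below 0.06 rad and value of joint rail above 0.1 m and value of joint follower above 0.015 m), for 0.3 s.
2. the rail is pushed home (value of joint rail below 0.025 m), for 0.2 s.
At the end, for the whole second after the job is handed in: The rail is latched (less than 25 mm out) and stays so by itself; the full-length strip sits in its channel, down flat (within 2 mm in height and across, 0.06 rad), against or within 5 mm of the front lip with the follower pressing on it; all at rest and let go (x of strip_mid in the frame of rail_seat between -0.005 and 0.0015 m and y of strip_mid in the frame of rail_seat between -0.002 and 0.002 m and z of strip_mid in the frame of rail_seat between 0.01 and 0.014 m and angle between the x axis of strip_mid and the x axis of rail_seat, either way round below 0.06 rad and value of joint rail below 0.025 m and value of joint follower above 0.015 m and linear speed of strip below 0.01 m/s and contact force between the fingers and stapler below 0.1 N); the robot touches nothing.
It fails at once if the strip was forced: more than 35 N between it and the stapler (contact force between strip and stapler above 35 N).
It fails at once if the stapler was forced: more than 28 N between the gripper and the stapler (contact force between any of the fingers, the arm and stapler above 28 N).
It fails at once if the leftover strip was moved by more than 30 mm, or the label roll, stopper or timer by more than 20 mm (distance of remnant_mid from where it was at the start of the episode above 0.03 m or distance of any of label_roll, stopper_b, timer from where it was at the start of the episode above 0.02 m).
It also fails if it takes over 54 s, if anything falls off the work surface, if the arm or the gripper's body presses on something with over 40 N, if the wrist force passes 120 N, or if a joint passes its speed limit or range.

ROBOT

A 6-joint arm with a two-finger parallel gripper is mounted at the origin on a cart in front of the work surface, level with it; the furniture and walls round the work are solid. World frame = base frame: x ahead of the robot, y to its left, z up, the work surface at z = 0. Lengths are in mm, angles in rad, forces in N, time in s.
With the tool pointing down it reaches from about 325 to 775 mm from the base axis. Payload 5.5 kg.
Tool frame: the origin (TCP) lies midway between the tips of the shut fingers; the grasp point (between the pads) lies 19 mm behind it; z points along the fingers, y is the direction in which the jaws open and shut (so a half turn about z gives the same grasp; the last joint's range is limited). The gripper opens to 88 mm and grips with 3 to 60 N. Pads are 20 mm wide; open, the fingers measure 115 mm over their backs; the gripper's body (75 mm by 178 mm) begins 61 mm behind the grasp point.
Start: joints at [-1.286, 0.091, 1.231, -0, 1.82, -0.057], TCP at [201.11, -565.306, 222.631] pointing down, gripper open.
Joint ranges: [-2.87, 2.87], [-0.86, 2.18], [0.17, 2.46], [-1.51, 4.65], [0.06, 2.69], [-2.65, 2.65]. Speed limits (rad/s): [2.57, 2.57, 3.01, 3.14, 3.14, 3.14].

INTERFACE

Orientations are given as a 3x3 rotation matrix whose columns are the frame's x, y, z axes.
In Python, from rig import bot gives the robot as it stands.
- The arm moves only by the tool apply_moves, never from a script. Its argument "increments" is text: rows parted by semicolons, each of 5 numbers parted by spaces: the closure, from 0 (fully open) to 1 (shut), then the shift along the world's x, y, z in units of 25 mm (1.0 is 25 mm), then the turn about the world's z in degrees. In form: jaw tx ty tz yaw; .... A call has 1 to 8 rows; each row is the pose to reach, as a shift and turn from the pose measured when the call began; what a row does not reach only later rows make up. A row lasts 1/8 s, in which the tool goes at most 62.5 mm and 10.7 degrees, less where a joint would pass 70% of its speed; a pose out of reach is approached as far as the arm can. A call with a gripper value outside its range is refused whole. The fingers move at their own pace and stop on an object; the grip force is fixed at half the most. Time passes only in rows, so rows that repeat a pose let the fingers close. It gives the time, the measured TCP pose, the force and the opening at its end, in the units of the state.
- bot.observe(): the state, without advancing time (a new reading comes with each control period).
- bot.camera(name): name is "scene" or "side" or "wrist"; returns a dict with "pixels" (384x512x3 uint8, red, green, blue), "z_map" (384x512 float32, mm along the optical axis (not along the pixel's ray), 0 where there is no reading), "fx", "fy", "cx", "cy" (pixels), "D" ([k1, k2, p1, p2, k3] as OpenCV has them; the pictures are not rectified), "R" (3x3) and "t" (3): a world point X has camera coordinates R X + t; the wrist camera has in their place "mount" (4x4, takes a point from camera to tool coordinates, whose origin is the TCP and whose axes are the flange's). Camera axes: x right, y down, z forward; pixel columns grow to the right and rows downward; lengths in mm; the calibration is good to about 2 mm. A picture is of the moment at which its call begins: read the wrist's pose just before it.
- bot.job_done(): hands the job in, once; it reports no verdict.
The state is a dict: "clock": time; "q": joint angles; "qd": joint speeds; "joint_torque": joint torques, N m; "tcp_pos": TCP position; "tcp_rot": TCP orientation; "contact_force": force on the tool from outside, world axes, zero at the start; "wrist_torque": the same for the moment, N m; "gripper_width": finger opening in mm.
Only numpy, scipy, OpenCV 4.12 (cv2) and the standard library are available. Lean on these libraries where they do the work, as an engineer would, in place of code of your own. Each camera call takes 0.05 s, during which the arm holds its last target.

## Working session

There is one attempt and no reset: what is moved stays moved. The work goes in short steps, Python scripts to look and compute and a tool call to move; the robot and the scene stay as the last step left them, time stands still between calls to the robot, and variables do not carry over. Pictures are saved under pics/ and viewed, and the job is handed in when it is done.

Besides the shell and the picture viewer there is one more tool, called by a JSON object that holds its "api" and its "payload", one argument or row to a line. apply_moves: Moves the arm, as the interface text tells. Its arguments: {"type":"object","properties":{"increments":{"type":"string"}},"required":["increments"]}

```bash
ls; mkdir -p pics; cat > h.py <<'E'
import numpy as np, cv2
from rig import bot
def cam(n):
    s=bot.observe(); c=bot.camera(n)
    if n=="wrist":
        T=np.eye(4);T[:3,:3]=s["tcp_rot"];T[:3,3]=s["tcp_pos"]
        M=T@np.array(c["mount"]); c["Rwc"]=M[:3,:3];c["twc"]=M[:3,3]
    else:
        R=np.array(c["R"]);c["Rwc"]=R.T;c["twc"]=-R.T@np.array(c["t"])
    c["K"]=np.array([[c["fx"],0,c["cx"]],[0,c["fy"],c["cy"]],[0,0,1.]])
    return c
def cloud(c):
    h,w=c["z_map"].shape
    u,v=np.meshgrid(np.arange(w),np.arange(h))
    p=np.stack([u,v],-1).reshape(-1,1,2).astype(np.float64)
    n=cv2.undistortPoints(p,c["K"],np.array(c["D"])).reshape(h,w,2)
    z=c["z_map"].astype(float)
    P=np.stack([n[...,0]*z,n[...,1]*z,z],-1)
    W=P@c["Rwc"].T+c["twc"]; W[z<=0]=np.nan
    return W
def ray(c,u,v,z):
    n=cv2.undistortPoints(np.array([[[u,v]]],float),c["K"],np.array(c["D"])).ravel()
    d=c["Rwc"]@np.array([n[0],n[1],1]); s=(z-c["twc"][2])/d[2]
    return c["twc"]+s*d
def save(c,f,crop=None,k=1):
    im=c["pixels"][...,::-1]
    if crop: x0,y0,x1,y1=crop; im=im[y0:y1,x0:x1]
    cv2.imwrite("pics/"+f,cv2.resize(im,None,fx=k,fy=k,interpolation=cv2.INTER_CUBIC))
E
python3 - <<'E'
from h import *
import pickle
print(bot.observe())
for n in("scene","side","wrist"):
    c=cam(n);save(c,n+"0.png",k=1.5);pickle.dump(c,open(n+"0.pkl","wb"));print(n,c["twc"].round(),c["Rwc"].round(2).tolist(),c["fx"])
E
```

```text
pics
{'clock': 0.0, 'q': array([-1.28571739e+00,  9.18340243e-02,  1.23185124e+00, -3.16928978e-05,
        1.81980731e+00, -5.67050036e-02]), 'qd': array([-0.00075603,  0.00082857,  0.00122089,  0.00067662, -0.00054659,
        0.00130761]), 'joint_torque': array([-1.80727780e-03, -4.46463239e+01, -4.06439030e+01,  6.96444511e-02,
        2.94729613e-02, -9.62132594e-05]), 'tcp_pos': array([ 201.00362517, -565.01770248,  221.54132265]), 'tcp_rot': array([[ 9.42160874e-01,  3.35160515e-01, -5.63795638e-04],
       [ 3.35160980e-01, -9.42159129e-01,  1.81459780e-03],
       [ 7.69963262e-05, -1.89860535e-03, -9.99998195e-01]]), 'contact_force': array([-0.469748  , -0.84912797,  0.30109955]), 'wrist_torque': array([ 0.04198084, -0.01036789,  0.01929575]), 'gripper_width': 87.90408285009536}
scene [-208.  562.  867.] [[-0.58, -0.54, 0.61], [-0.81, 0.38, -0.44], [0.0, -0.75, -0.66]] 489.23941872602927
side [ 414. -741.  743.] [[0.99, -0.09, 0.12], [-0.15, -0.64, 0.75], [0.01, -0.76, -0.65]] 427.6195349869173
wrist [ 274. -539.  383.] [[0.34, -0.9, -0.26], [-0.94, -0.32, -0.09], [-0.0, 0.28, -0.96]] 277.6511296962119
```

View pics/scene0.png

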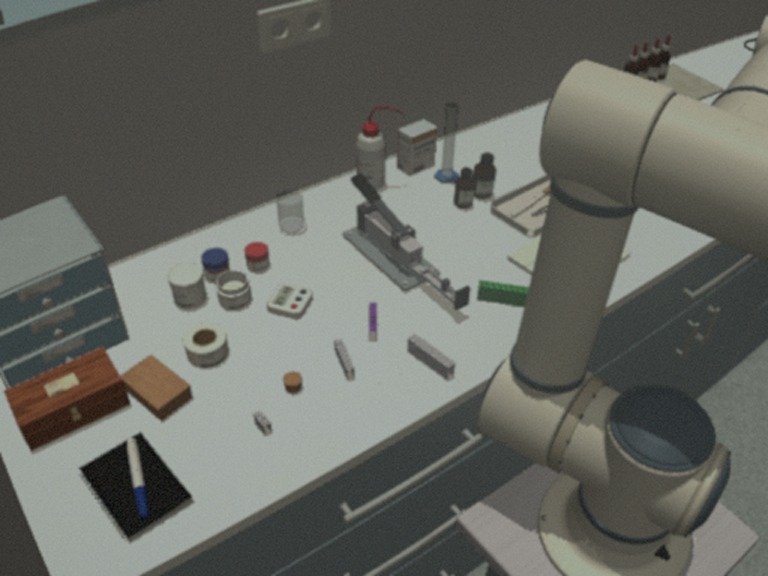

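View pics/side0.png

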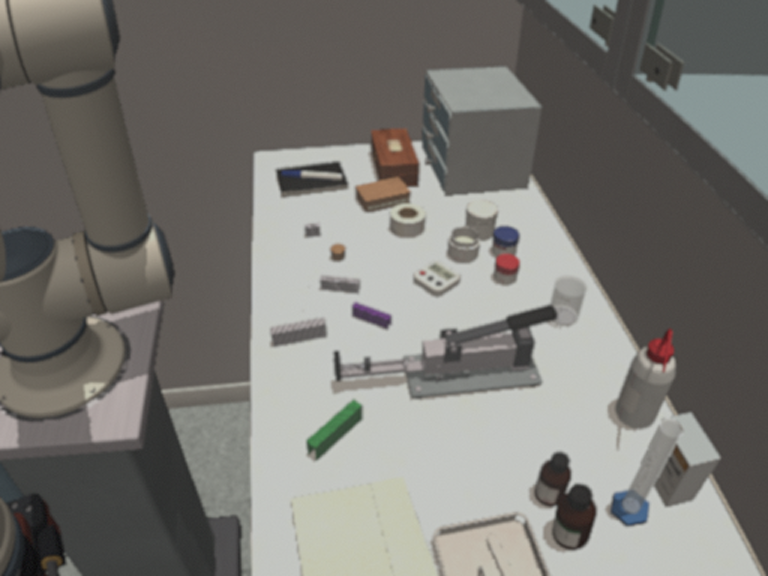

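View pics/wrist0.png

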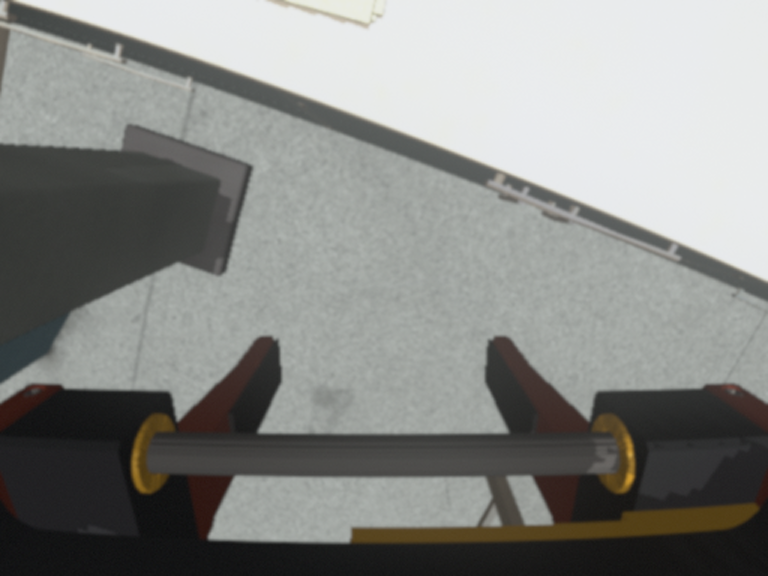

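The candidates for the strip, in scene0 pixels (1.5x): grey bars at (431,356), (344,359) and the short one at (262,423), which is the remnant. There are also green (503,293) and purple (373,320) bars, ruled out by colour. I'll measure them next.

```bash
python3 - <<'E'
from h import *
import pickle
for n,cs in (("side",{"A":(299,330),"B":(340,283),"rem":(312,230)}),("scene",{"A":(431,356),"B":(344,359),"rem":(262,423)})):
    c=pickle.load(open(n+"0.pkl","rb"));W=cloud(c)
    m=(W[...,2]>8)&(W[...,2]<45)
    nl,lab=cv2.connectedComponents(m.astype(np.uint8),connectivity=4)
    for k,(u,v) in cs.items():
        u=int(u/1.5);v=int(v/1.5)
        l=np.bincount(lab[v-4:v+5,u-4:u+5].ravel(),minlength=nl);l[0]=0;l=l.argmax()
        P=W[lab==l]; top=P[P[:,2]>np.percentile(P[:,2],90)-4]
        r=cv2.minAreaRect(top[:,:2].astype(np.float32))
        print(n,k,len(P),"zmax",np.percentile(P[:,2],[50,95]).round(1),"rect",np.round(r[0],1),np.round(r[1],1),round(r[2],1))
c=pickle.load(open("side0.pkl","rb"))
save(c,"sidecrop.png",(165,130,385,300),3.6)
E
```

```text
side A 404 zmax [26.6 31.3] rect [392.2   7.9] [86.7 18.8] 7.4
side B 200 zmax [20.4 24.7] rect [469.1 122.7] [15.7 70.3] 74.2
side rem 69 zmax [20.2 25.4] rect [433.7 293.2] [14.7 29.6] 83.6
scene A 383 zmax [27.6 32. ] rect [392.2  12.2] [90.6 19.1] 7.8
scene B 157 zmax [22.8 26.1] rect [468.4 123.8] [13.9 72.2] 72.7
scene rem 97 zmax [22.8 25.9] rect [431.8 296.9] [30.9 14. ] 1.0
```

View pics/sidecrop.png

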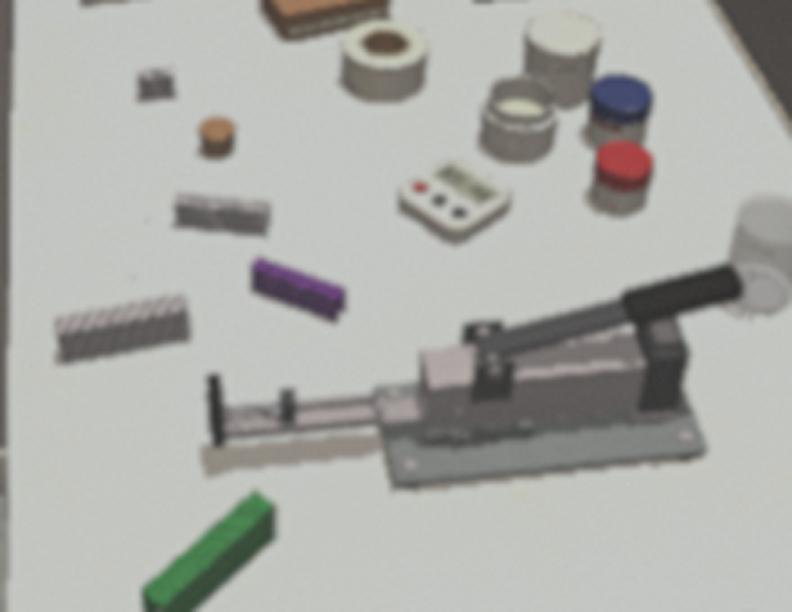

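B is the full strip: it measures 70x14x24 at (469,123). A is a decoy at 87x19x31. Next, the stapler's pose.

```bash
python3 - <<'E'
from h import *
import pickle
for n,(u0,v0,u1,v1) in (("side",(220,230,290,262)),("scene",(265,150,320,210))):
    c=pickle.load(open(n+"0.pkl","rb"));W=cloud(c)
    if n=="scene": save(c,"scrail.png",(220,110,340,230),6)
    allP=W.reshape(-1,3)
    P=allP[(allP[:,2]>20)&(allP[:,2]<140)&(allP[:,0]>320)&(allP[:,0]<800)&(allP[:,1]<0)&(allP[:,1]>-160)]
    # histogram along x
    for x in range(380,760,12):
        s=P[(P[:,0]>=x)&(P[:,0]<x+12)]
        if len(s): print(n,x,len(s),"y",np.percentile(s[:,1],[5,50,95]).round(),"z",np.percentile(s[:,2],[5,50,95]).round())
E
```

```text
side 380 8 y [-2. -1. -0.] z [21. 23. 27.]
side 392 2 y [-1. -1. -0.] z [23. 27. 30.]
side 440 82 y [-116. -112.  -93.] z [33. 59. 65.]
side 452 53 y [-130. -104.  -94.] z [26. 31. 45.]
side 464 53 y [-130. -102.  -92.] z [27. 31. 44.]
side 476 58 y [-111. -104.  -94.] z [28. 35. 52.]
side 488 60 y [-111. -107.  -93.] z [28. 36. 52.]
side 500 48 y [-110.  -98.  -91.] z [27. 30. 36.]
side 512 48 y [-111. -100.  -92.] z [27. 30. 36.]
side 524 52 y [-111.  -98.  -92.] z [28. 31. 37.]
side 536 52 y [-111. -101.  -92.] z [27. 32. 38.]
side 548 31 y [-111. -104.  -94.] z [27. 29. 37.]
side 560 37 y [-113. -104.  -92.] z [27. 29. 31.]
side 572 153 y [-119. -113.  -89.] z [25. 51. 67.]
side 584 134 y [-121. -117.  -91.] z [22. 58. 67.]
side 596 175 y [-122. -118.  -86.] z [25. 65. 81.]
side 608 170 y [-123. -118.  -86.] z [25. 76. 84.]
side 620 148 y [-122. -118.  -91.] z [23. 66. 87.]
side 632 152 y [-120. -116.  -99.] z [26. 64. 89.]
side 644 146 y [-120. -113.  -98.] z [30. 66. 93.]
side 656 152 y [-119. -113.  -97.] z [29. 65. 95.]
side 668 151 y [-119. -113.  -95.] z [31. 65. 98.]
side 
[... 1126 characters left out ...]
3. 65. 83.]
scene 608 117 y [-117.  -93.  -81.] z [25. 72. 85.]
scene 620 74 y [-118.  -89.  -84.] z [22. 76. 88.]
scene 632 67 y [-107.  -89.  -85.] z [23. 65. 91.]
scene 644 81 y [-104.  -91.  -86.] z [31. 65. 95.]
scene 656 65 y [-106.  -93.  -86.] z [30. 66. 96.]
scene 668 78 y [-108.  -93.  -87.] z [ 30.  66. 100.]
scene 680 68 y [-108.  -93.  -87.] z [ 33.  66. 103.]
scene 692 93 y [-110.  -94.  -87.] z [ 30.  68. 110.]
scene 704 105 y [-112.  -94.  -86.] z [ 30.  70. 112.]
scene 716 91 y [-111.  -92.  -87.] z [ 27.  76. 114.]
scene 728 74 y [-111.  -93.  -86.] z [ 30.  80. 119.]
scene 740 40 y [-113.  -98.  -91.] z [ 46. 119. 123.]
scene 752 25 y [-112.  -99.  -90.] z [116. 121. 124.]
```

View pics/scrail.png

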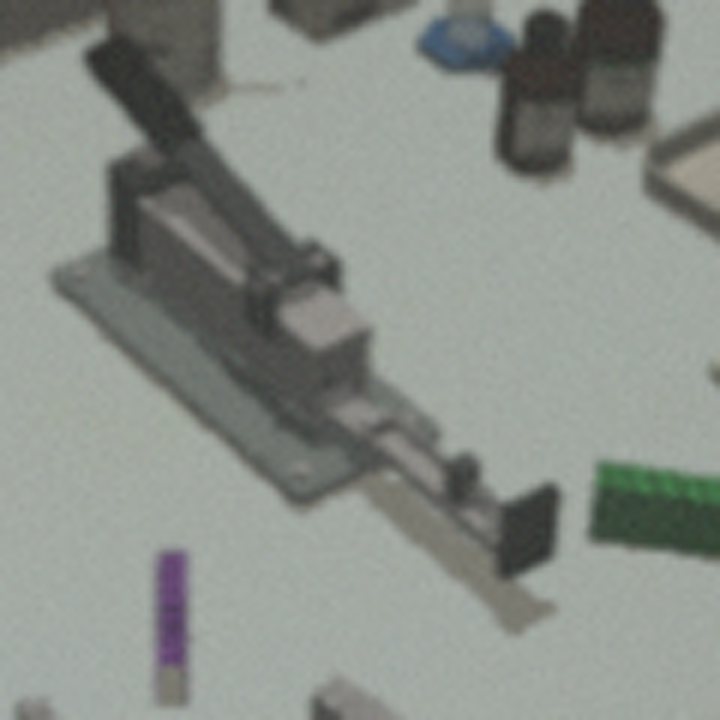

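The strip is chosen. I'll move over the rail for a close wrist view.

{"api": "apply_moves", "payload": {
  "increments": "0 12 18.4 0 -19.6;0 12 18.4 0 -19.6;0 12 18.4 0 -19.6;0 12 18.4 0 -19.6;0 12 18.4 0 -19.6;0 12 18.4 0 -19.6;0 12 18.4 0 -19.6;0 12 18.4 0 -19.6"
}}

```text
clock: 1.15
tcp_pos: [474.8, -144.5, 221.7]
tcp_rot: [[1.0, -0.0, 0.0], [-0.0, -1.0, 0.001], [0.0, -0.001, -1.0]]
contact_force: [0.4, -0.5, -0.1]
gripper_width: 87.7
```

{"api": "apply_moves", "payload": {
  "increments": "0 0 0 0 0;0 0 0 0 0;0 0 0 0 0"
}}

```text
clock: 1.52
tcp_pos: [474.2, -145.8, 221.7]
tcp_rot: [[1.0, -0.002, -0.0], [-0.002, -1.0, 0.001], [-0.0, -0.001, -1.0]]
contact_force: [-0.2, -0.3, 0.0]
gripper_width: 87.8
```

```bash
python3 - <<'E'
from h import *
import pickle
c=cam("wrist");save(c,"w1.png",k=1.5);pickle.dump(c,open("w1.pkl","wb"));print(c["twc"])
E
```

```text
[ 551.75236707 -146.07209829  383.11514087]
```

View pics/w1.png

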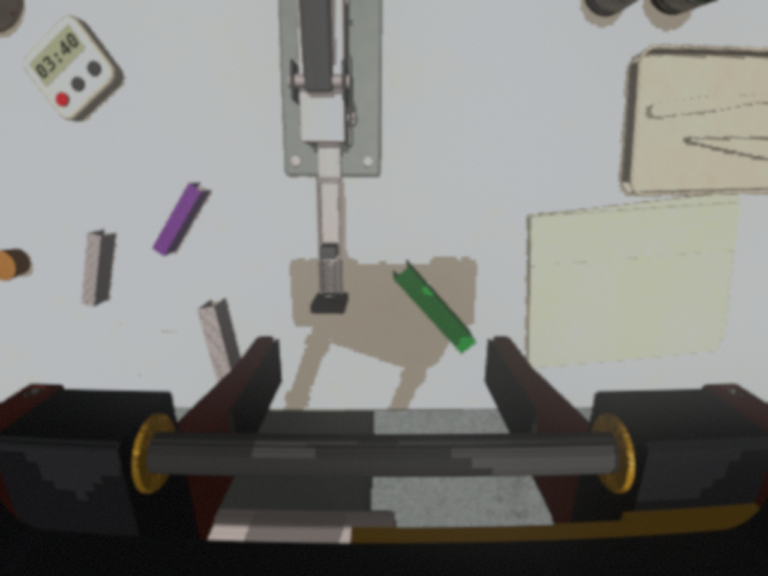

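```bash
python3 - <<'E'
from h import *
import pickle
c=pickle.load(open("w1.pkl","rb"))
save(c,"w1rail.png",(170,55,270,215),5)
save(c,"w1strip.png",(0,110,160,230),5)
E
```

```text
(no output)
```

View pics/w1rail.png

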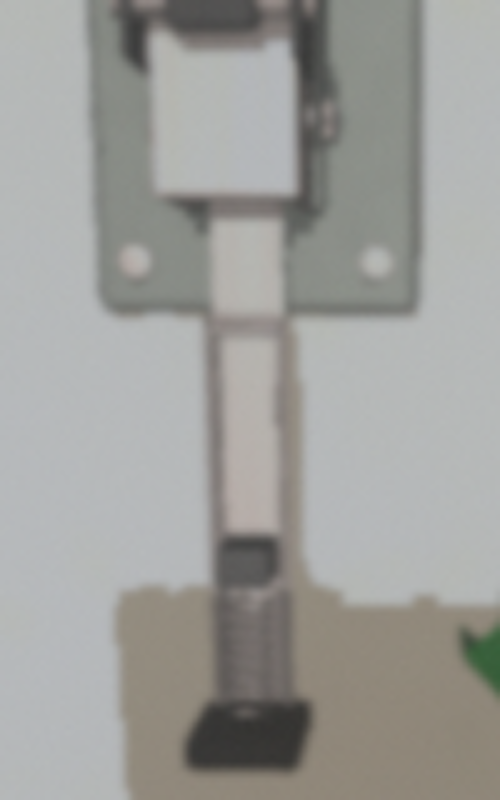

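View pics/w1strip.png

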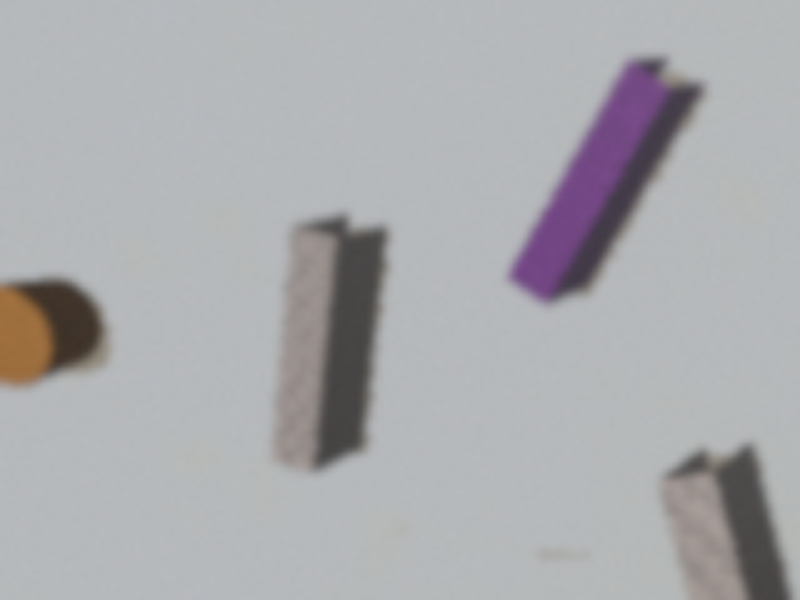

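```bash
python3 - <<'E'
from h import *
import pickle
c=pickle.load(open("w1.pkl","rb"))
def r(x,y,z,o=(170,55)): return ray(c,o[0]+(x+.5)/5-.5,o[1]+(y+.5)/5-.5,z)[:2].round(1)
print("strip",[r(x,y,24,(0,110)) for x,y in((292,228),(338,232),(316,470),(274,458))])
print("purple",[r(x,y,24,(0,110)) for x,y in((630,62),(512,278),(548,300))])
print("rail L/R z37",[r(x,y,37) for x,y in((206,320),(290,320),(215,590),(293,590),(212,450),(292,450))])
print("lip z40",r(220,316,40),r(280,335,40))
print("fol front top z53",r(218,537,53),r(280,537,53))
print("plate top outer z65",r(188,770,65),r(298,770,65), "inner low z37",r(218,704,37),r(294,704,37))
print("house face top z67",r(153,195,67),r(300,195,67))
W=cloud(c)
for z0,z1,x0,x1 in((50,55,475,500),(62,68,430,455),(64,70,560,590),(28,33,510,540)):
    m=(W[...,2]>z0)&(W[...,2]<z1)&(W[...,0]>x0)&(W[...,0]<x1)&(W[...,1]<-60)&(W[...,1]>-140)
    P=W[m]; print(z0,len(P),P.min(0).round(1),P.max(0).round(1),np.median(P,0).round(1))
# strip top
m=(W[...,2]>19)&(W[...,2]<29)&(W[...,0]>420)&(W[...,0]<520)&(W[...,1]>100)&(W[...,1]<150)
P=W[m];print(len(P),cv2.minAreaRect(P[:,:2].astype(np.float32)),np.median(P[:,2]))
m=np.abs(W[...,2])<15; print("table z",np.nanmedian(W[...,2][m]))
E
```

```text
strip [array([503.6, 119. ]), array([502.3, 105.9]), array([435.3, 125.4]), array([438.8, 137.5])]
purple [array([544.7,  19.4]), array([489.3,  58.8]), array([483.2,  49.6])]
rail L/R z37 [array([547.6, -92.2]), array([ 547.4, -112.6]), array([481. , -91.6]), array([ 480.9, -111.5]), array([516.3, -92.4]), array([ 516.2, -112.2])]
lip z40 [548.5 -96.1] [ 544.  -110.4]
fol front top z53 [497.2 -95.4] [ 497.1 -110.3]
plate top outer z65 [442.3 -87.5] [ 442.3 -114.2] inner low z37 [450.8 -91.1] [ 450.8 -110.9]
house face top z67 [574.4 -86.4] [ 574.1 -118.3]
50 91 [ 484.5 -107.    50.4] [494.6 -94.7  53.9] [ 489.7 -100.8   52.1]
62 144 [ 442.4 -115.    62.1] [450.1 -87.   66.7] [ 446.3 -100.6   63.9]
64 471 [ 573.8 -117.8   64. ] [589.7 -85.9  68.2] [ 582.1 -102.3   65.8]
28 282 [ 510.  -109.2   28. ] [539.7 -92.9  32.9] [ 525.5 -101.    29.4]
505 ((469.27740478515625, 123.17603302001953), (14.303755760192871, 70.77102661132812), 73.155029296875) 22.997961910542813
table z -0.35011798492121216
```

Strip: centre (469.5,122.8), direction −16.3°, top z≈24, size 70x14, consistent with the description. Rail seat ≈ (509.7,−101.8), rail yaw ≈ −0.6°. The end-plate-to-housing distance of 132 matches the given 133. Next is the approach to the strip.

{"api": "apply_moves", "payload": {
  "increments": "0.5 -0.19 10.74 0 -16.3;0.5 -0.19 10.74 0 -16.3;0.5 -0.19 10.74 0 -16.3;0.5 -0.19 10.74 0 -16.3;0.5 -0.19 10.74 0 -16.3;0.5 -0.19 10.74 -2.5 -16.3;0.5 -0.19 10.74 -5 -16.3;0.5 -0.19 10.74 -6 -16.3"
}}

```text
clock: 2.58
tcp_pos: [467.3, 121.0, 67.2]
tcp_rot: [[0.958, -0.285, -0.006], [-0.285, -0.958, -0.0], [-0.005, 0.002, -1.0]]
contact_force: [-0.9, 0.8, 0.2]
gripper_width: 43.7
```

```bash
python3 - <<'E'
from h import *
import pickle
s=bot.observe();print(s["tcp_pos"],np.degrees(np.arctan2(s["tcp_rot"][1,0],s["tcp_rot"][0,0])))
c=cam("wrist");save(c,"w2.png",k=1.5);pickle.dump(c,open("w2.pkl","wb"))
E
```

```text
[467.31040385 120.97930856  67.17475758] -16.58175660260377
```

View pics/w2.png

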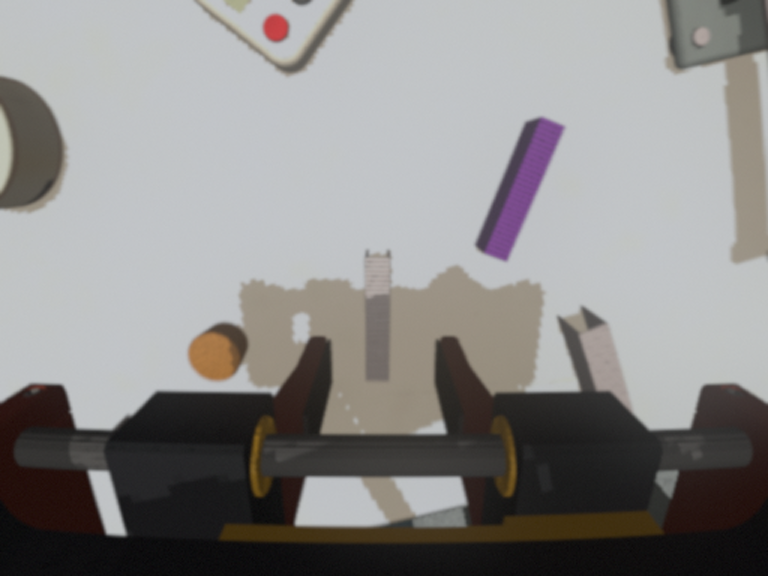

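The strip is centred between the jaws, running (377,255)-(377,380). I'll refine its position before going down.

```bash
python3 - <<'E'
from h import *
import pickle
c=pickle.load(open("w2.pkl","rb"))
W=cloud(c)
m=(W[...,2]>19)&(W[...,2]<29)&(W[...,0]>420)&(W[...,0]<520)&(W[...,1]>90)&(W[...,1]<150)
P=W[m];print(len(P),cv2.minAreaRect(P[:,:2].astype(np.float32)),np.median(P[:,2]))
for u,v in((364,255),(391,255),(365,380),(389,380)): print(ray(c,u/1.5,v/1.5,24).round(1))
E
```

```text
1350 ((469.2054138183594, 123.12678527832031), (12.534184455871582, 69.59599304199219), 72.7967529296875) 23.173093202958995
[505.8 119.3  24. ]
[502.  106.4  24. ]
[439.4 139.4  24. ]
[435.6 126.8  24. ]
```

{"api": "apply_moves", "payload": {
  "increments": "0.5 0.09 0.08 -1 -0.4;0.5 0.09 0.08 -1.8 -0.4;0.5 0.09 0.08 -2.25 -0.4;0.5 0.09 0.08 -2.25 -0.4;0.5 0.09 0.08 -2.25 -0.4"
}}

```text
clock: 3.25
tcp_pos: [469.6, 122.7, 10.2]
tcp_rot: [[0.956, -0.293, -0.006], [-0.293, -0.956, -0.0], [-0.006, 0.002, -1.0]]
contact_force: [-0.1, 0.1, 0.5]
gripper_width: 43.8
```

{"api": "apply_moves", "payload": {
  "increments": "0.5 0 0 0.05 0;1 0 0 0.05 0;1 0 0 0.05 0;1 0 0 0.05 0;1 0 0 0.05 0;1 0 0 0.05 0;1 0 0 0.05 0;1 0 0 0.05 0"
}}

```text
clock: 4.25
tcp_pos: [469.6, 122.7, 11.4]
tcp_rot: [[0.956, -0.293, -0.007], [-0.293, -0.956, -0.0], [-0.006, 0.002, -1.0]]
contact_force: [0.3, -0.1, -0.1]
gripper_width: 12.8
```

{"api": "apply_moves", "payload": {
  "increments": "1 0 0 1.5 0;1 0 0 3.4 0;1 0.7 -2 3.4 6;1 1.2 -4 3.4 12;1 1.8 -6 3.4 16.3;1 2.3 -8 3.4 16.3;1 2.54 -9 3.4 16.3;1 2.54 -9 3.4 16.3"
}}

```text
clock: 5.25
tcp_pos: [533.0, -103.9, 96.0]
tcp_rot: [[1.0, -0.015, -0.007], [-0.015, -1.0, -0.002], [-0.007, 0.002, -1.0]]
contact_force: [-0.3, 0.5, -0.3]
gripper_width: 12.7
```

```bash
python3 - <<'E'
from h import *
import pickle
s=bot.observe();print(s["tcp_pos"],np.degrees(np.arctan2(s["tcp_rot"][1,0],s["tcp_rot"][0,0])),s["contact_force"],s["gripper_width"])
for n in("wrist","side","scene"):
    c=cam(n);pickle.dump(c,open(n+"3.pkl","wb"))
    if n=="wrist":save(c,"w3.png",k=1.5)
    if n=="side":save(c,"s3.png",(210,150,370,270),5)
    if n=="scene":save(c,"c3.png",(220,120,340,220),6)
E
```

```text
[ 532.96435667 -103.92283503   95.99389675] -0.8853508304782852 [-0.32259475  0.46458224 -0.2940167 ] 12.684994481799661
```

View pics/w3.png

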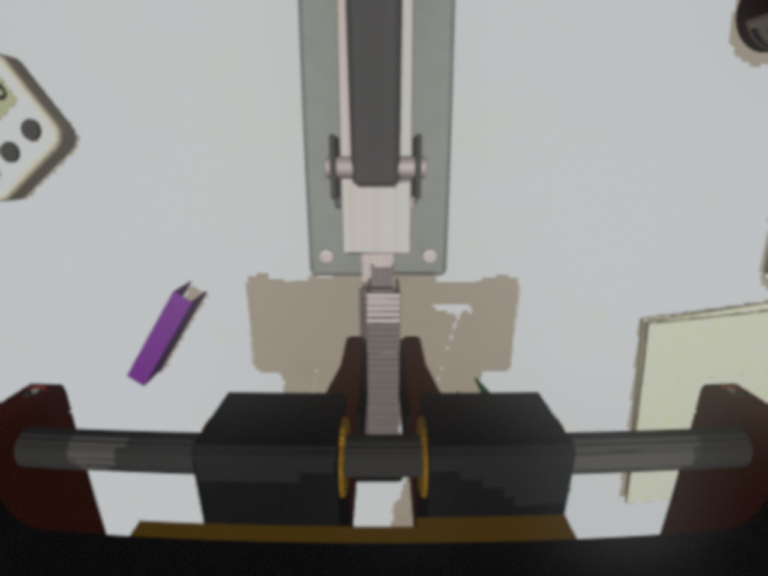

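View pics/s3.png

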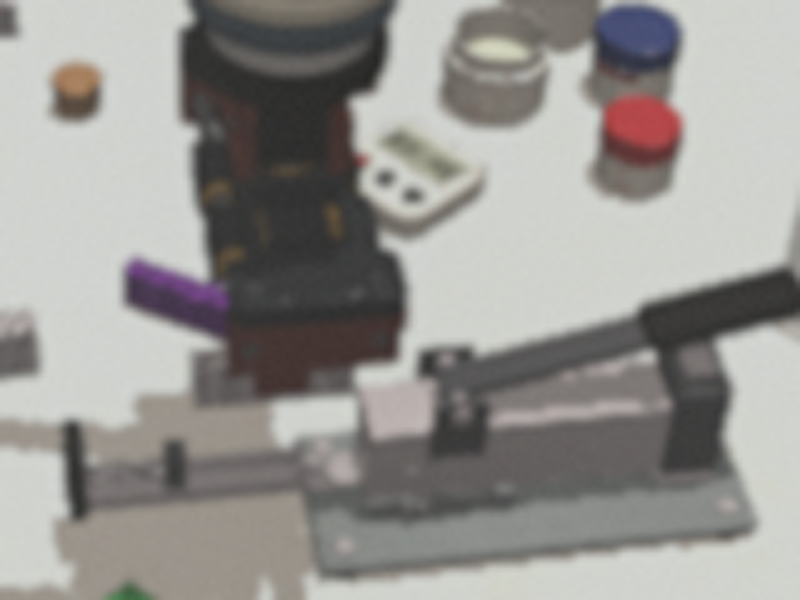

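View pics/c3.png

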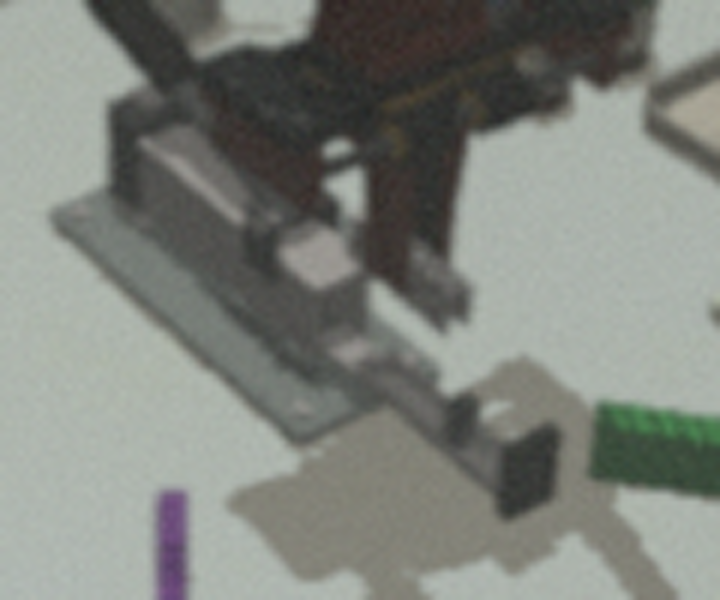

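```bash
python3 - <<'E'
from h import *
import pickle
c=pickle.load(open("wrist3.pkl","rb"))
save(c,"w3c.png",(190,120,320,300),4)
f=lambda u,v,z:ray(c,u/1.5,v/1.5,z).round(1)
print("house",f(344,251,67),f(410,251,67),f(344,185,67),f(409,190,67))
print("strip front",f(366,290,108.6),f(401,290,108.6))
W=cloud(c)
m=(W[...,2]>103)&(W[...,2]<114)&(W[...,0]>520)&(W[...,0]<590)&(abs(W[...,1]+103)<12)
P=W[m];print(len(P),cv2.minAreaRect(P[:,:2].astype(np.float32)),P.min(0),P.max(0))
for n in("side3","scene3"):
    d=pickle.load(open(n+".pkl","rb"));V=cloud(d).reshape(-1,3)
    for a,b in((486,530),(545,575)):
        P=V[(V[:,2]>80)&(V[:,2]<112)&(V[:,0]>a)&(V[:,0]<b)&(abs(V[:,1]+103)<15)]
        if len(P):print(n,a,len(P),np.percentile(P,[2,50,98],axis=0).round(1).tolist())
E
```

```text
house [575.4 -86.7  67. ] [ 574.9 -117.3   67. ] [605.1 -87.9  67. ] [ 602.5 -116.8   67. ]
strip front [568.5 -98.2 108.6] [ 568.3 -111.2  108.6]
1787 ((543.7454223632812, -102.99320983886719), (23.945707321166992, 47.299076080322266), 89.99817657470703) [ 520.09563833 -114.96609998  103.21735991] [567.39501015 -91.02041801 113.91725612]
side3 486 130 [[497.8, -117.5, 85.1], [508.6, -108.1, 98.9], [527.9, -96.6, 109.6]]
side3 545 57 [[546.8, -111.2, 84.5], [556.0, -109.4, 92.8], [567.0, -106.3, 101.5]]
scene3 486 123 [[498.5, -113.0, 85.2], [511.9, -96.0, 102.8], [528.6, -89.6, 110.7]]
scene3 545 26 [[551.1, -98.1, 83.4], [562.9, -94.7, 97.3], [568.9, -91.7, 109.1]]
```

View pics/w3c.png

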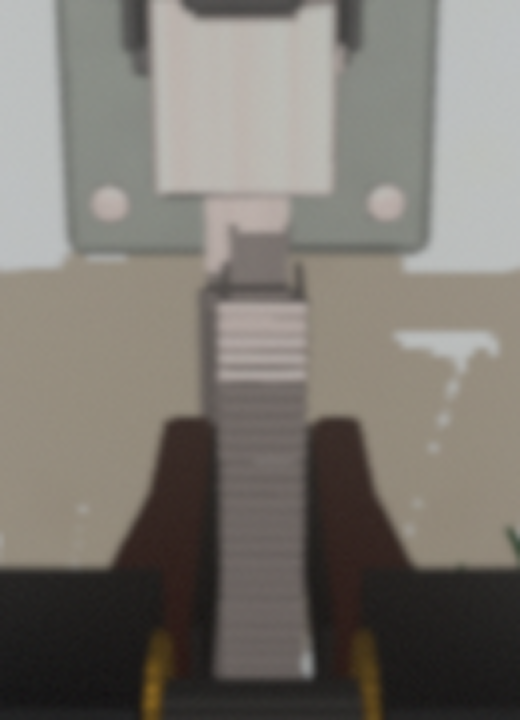

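The strip lines up with the TCP: its front end measures (568.4,−104.7) and the TCP predicts y = −104.4. It needs +2 mm in y. I'll shift it and lower it to just above lip height.

{"api": "apply_moves", "payload": {
  "increments": "1 0.06 0.08 0 0.3;1 0.06 0.08 -0.5 0.3;1 0.06 0.08 -1.0 0.3;1 0.06 0.08 -1.4 0.3;1 0.06 0.08 -1.7 0.3;1 0.06 0.08 -1.7 0.3;1 0.06 0.08 -1.7 0.3"
}}

```text
clock: 6.28
tcp_pos: [534.6, -99.5, 54.2]
tcp_rot: [[1.0, -0.007, -0.006], [-0.007, -1.0, -0.002], [-0.006, 0.002, -1.0]]
contact_force: [0.4, 0.0, -0.1]
gripper_width: 13.2
```

```bash
python3 - <<'E'
from h import *
import pickle
s=bot.observe();print(s["tcp_pos"],np.degrees(np.arctan2(s["tcp_rot"][1,0],s["tcp_rot"][0,0])),s["contact_force"],s["gripper_width"])
for n in("wrist","side","scene"):
    c=cam(n);pickle.dump(c,open(n+"4.pkl","wb"))
    if n=="wrist":save(c,"w4.png",(170,120,340,300),4); print(ray(c,250,150,67))
    if n=="side":save(c,"s4.png",(210,150,370,270),5)
    if n=="scene":save(c,"c4.png",(220,120,340,220),6)
E
```

```text
[534.58879308 -99.5489044   54.16554323] -0.3867182795460755 [ 0.36283834  0.04024054 -0.09861016] 13.16647488883452
[594.11845482 -97.18141245  67.        ]
```

View pics/w4.png

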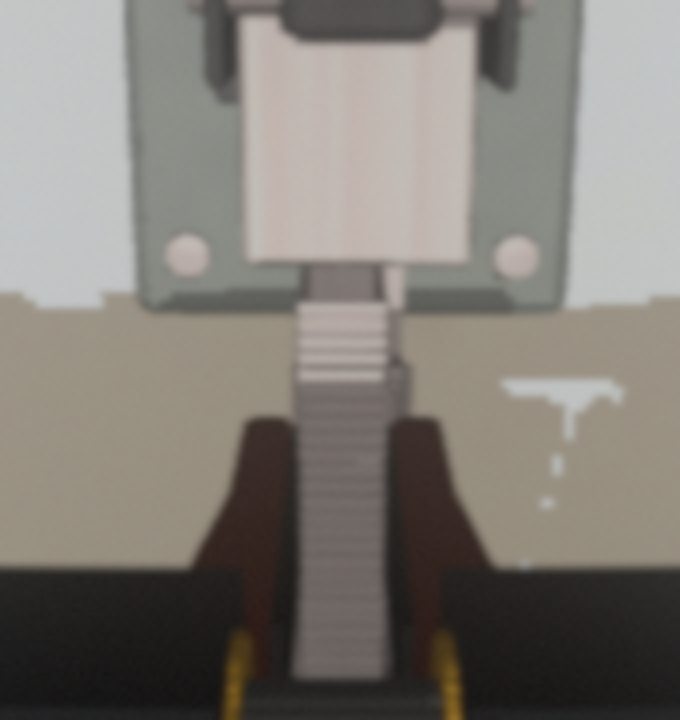

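View pics/s4.png

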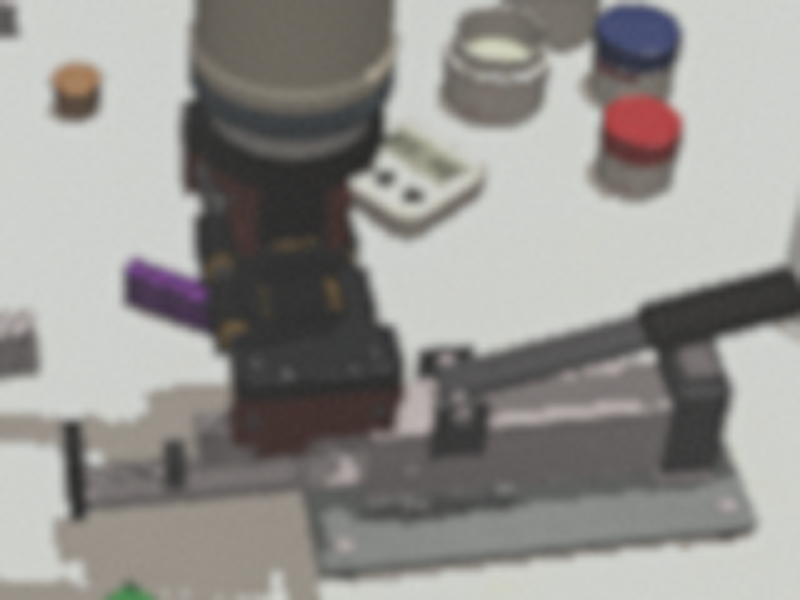

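View pics/c4.png

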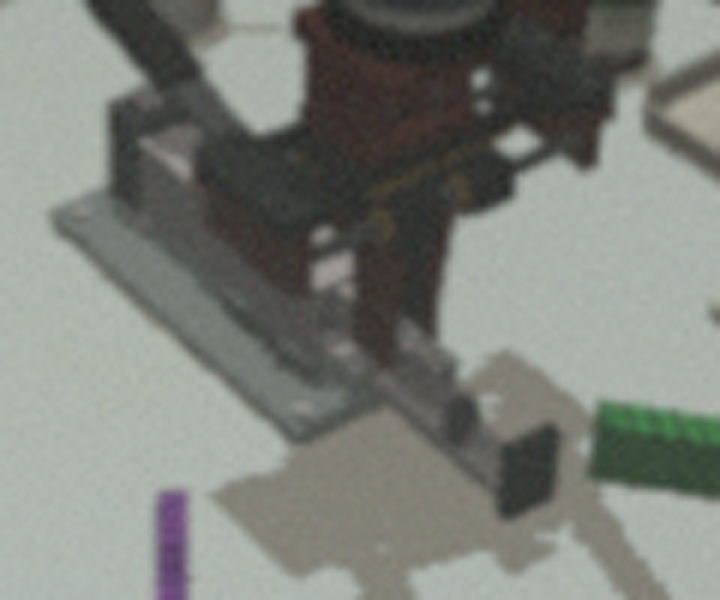

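The TCP ended 2.4 mm too far in +y because the arm was still settling when I measured. I'll correct that and wait for it to settle.

{"api": "apply_moves", "payload": {
  "increments": "1 0 0 0 0;1 0 0 0 0;1 0 0 0 0"
}}

```text
clock: 6.8
tcp_pos: [534.7, -99.6, 54.4]
tcp_rot: [[1.0, -0.007, -0.005], [-0.007, -1.0, -0.002], [-0.005, 0.002, -1.0]]
contact_force: [0.7, 0.3, -0.4]
gripper_width: 13.1
```

{"api": "apply_moves", "payload": {
  "increments": "1 0 -0.03 0 -0.1;1 0 -0.06 0 -0.1;1 0 -0.09 0 -0.1;1 0 -0.09 -0.02 -0.1;1 0 -0.09 -0.02 -0.1"
}}

```text
clock: 7.42
tcp_pos: [534.7, -101.8, 53.8]
tcp_rot: [[1.0, -0.008, -0.006], [-0.008, -1.0, -0.002], [-0.006, 0.002, -1.0]]
contact_force: [0.5, 1.1, -1.4]
gripper_width: 12.6
```

```bash
python3 - <<'E'
from h import *
import pickle
s=bot.observe();print(s["tcp_pos"],np.degrees(np.arctan2(s["tcp_rot"][1,0],s["tcp_rot"][0,0])),s["contact_force"],s["gripper_width"])
c=cam("wrist");pickle.dump(c,open("wrist5.pkl","wb"))
save(c,"w5.png",(170,120,340,300),4)
E
```

```text
[ 534.68119343 -101.82227167   53.84984843] -0.48535618367819483 [ 0.45180397  1.07455254 -1.36590202] 12.625178428004405
```

View pics/w5.png

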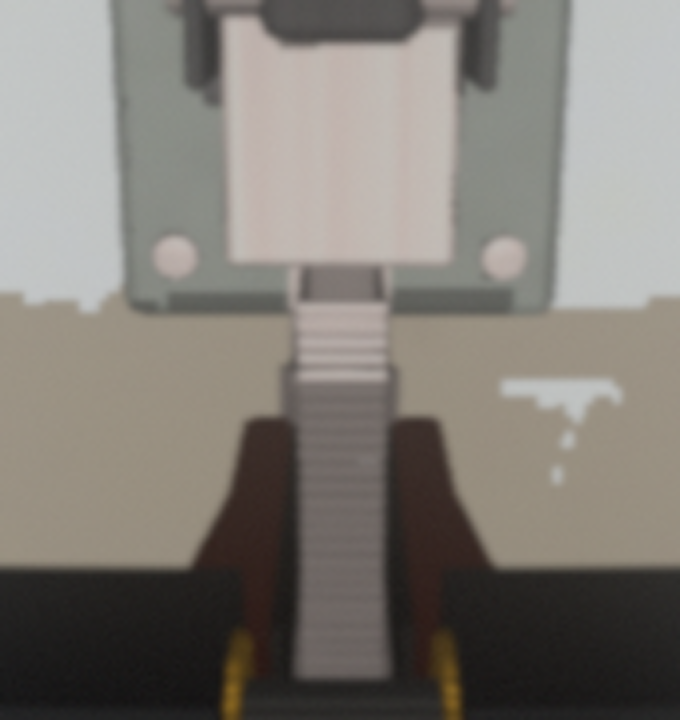

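The strip is centred over the rail, with rail edges showing evenly at px 283 and 397 of the crop. Now I'll press the follower back.

{"api": "apply_moves", "payload": {
  "increments": "1 -0.15 0 0 0;1 -0.25 0 0 0;1 -0.35 0 0 0;1 -0.45 0 0 0;1 -0.55 0 0 0;1 -0.65 0 0 0;1 -0.65 0.01 0 0"
}}

```text
clock: 8.35
tcp_pos: [518.6, -101.6, 54.1]
tcp_rot: [[1.0, -0.008, -0.005], [-0.008, -1.0, -0.002], [-0.005, 0.002, -1.0]]
contact_force: [4.5, -0.4, -1.0]
gripper_width: 12.6
```

```bash
python3 - <<'E'
from h import *
for i in range(1):
    s=bot.observe();print(s["tcp_pos"],s["contact_force"],s["gripper_width"])
E
```

```text
[ 518.62679481 -101.61393581   54.09737892] [ 4.48908988 -0.43702341 -1.03014702] 12.612414015025697
```

{"api": "apply_moves", "payload": {
  "increments": "1 -0.1 0 0 0;1 -0.2 0 0 0;1 -0.3 0 0 0;1 -0.38 0 0 0;1 -0.44 0 0 0;1 -0.44 0 0 0"
}}

```text
clock: 9.1
tcp_pos: [508.2, -101.5, 54.2]
tcp_rot: [[1.0, -0.008, -0.003], [-0.008, -1.0, -0.002], [-0.003, 0.002, -1.0]]
contact_force: [6.0, 0.5, -2.6]
gripper_width: 12.8
```

```bash
python3 - <<'E'
from h import *
s=bot.observe();print(s["tcp_pos"],s["contact_force"],s["gripper_width"])
c=cam("wrist");save(c,"w6.png",(170,120,340,300),4)
c=cam("side");save(c,"s6.png",(210,150,370,270),5)
E
```

```text
[ 508.19492124 -101.54463428   54.24712605] [ 5.98312701  0.51652585 -2.63643365] 12.786268955173677
```

View pics/w6.png

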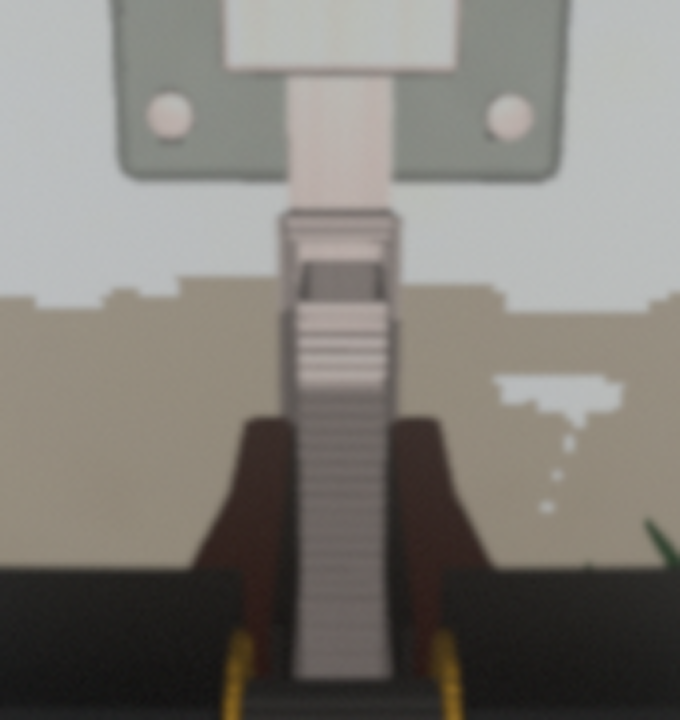

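View pics/s6.png

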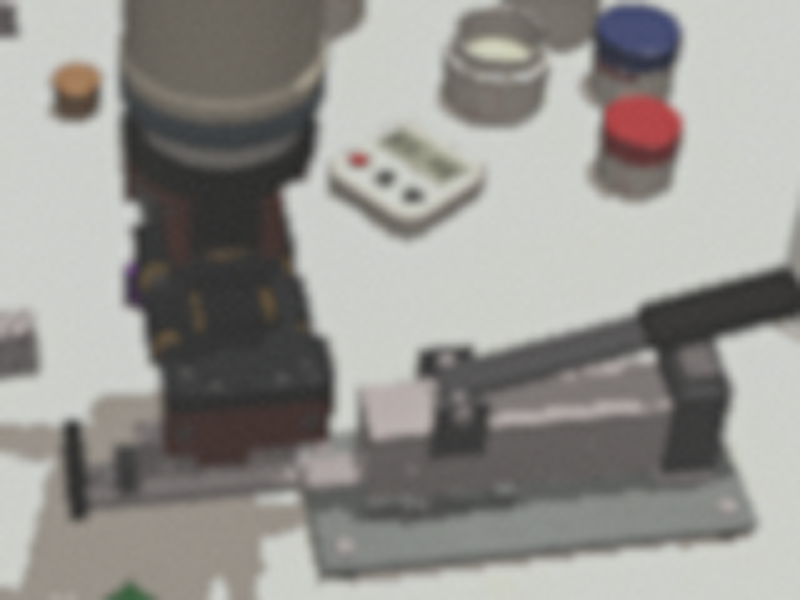

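```bash
python3 - <<'E'
from h import *
s=bot.observe();print(s["tcp_pos"],s["contact_force"],s["joint_torque"])
c=cam("wrist");save(c,"w7.png",(235,160,280,200),14)
f=lambda x,y,z:ray(c,170+(x+.5)/4-.5,120+(y+.5)/4-.5,z).round(1)
print("strip front top",f(342,303,66.8),f(342,303,66)); print("lip out/in z40",f(342,212,40),f(342,240,40),"house",f(342,70,67))
E
```

```text
[ 508.19556072 -101.53313674   54.24473046] [ 5.89939636  0.60402217 -2.73221585] [-7.89198540e-01 -3.64046252e+01 -3.83704126e+01 -6.91549424e-01
  2.09623061e+00 -2.61665310e-02]
strip front top [ 542.4 -101.8   66.8] [ 542.1 -101.8   66. ]
lip out/in z40 [ 549.7 -101.9   40. ] [ 545.1 -101.9   40. ] house [ 574.4 -102.    67. ]
```

View pics/w7.png

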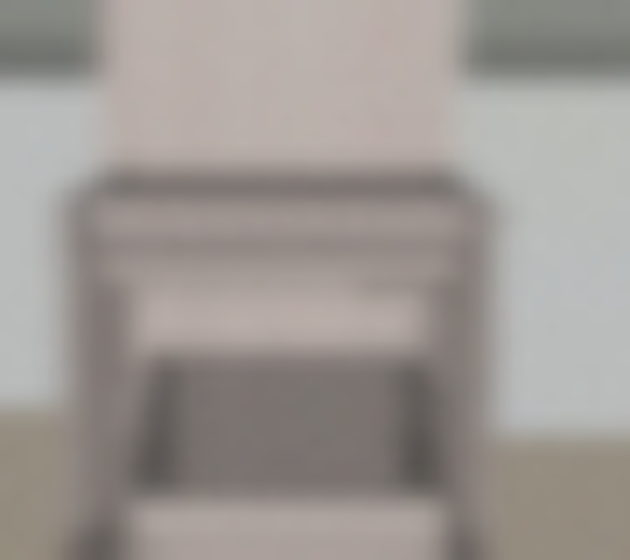

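The strip's front end is at 542.4 and the lip's inner face is about 544.7, so there is roughly 2.3 mm of clearance within the 4.5 mm range. I'll lower it gently.

{"api": "apply_moves", "payload": {
  "increments": "1 0 0 -0.1 0;1 0 0 -0.2 0;1 0 0 -0.28 0;1 0 0 -0.36 0;1 0 0 -0.4 0;1 0 0 -0.4 0"
}}

```text
clock: 10.0
tcp_pos: [509.4, -101.8, 45.5]
tcp_rot: [[1.0, -0.008, 0.0], [-0.008, -1.0, -0.003], [0.0, 0.003, -1.0]]
contact_force: [6.1, 0.5, 1.1]
gripper_width: 12.6
```

{"api": "apply_moves", "payload": {
  "increments": "1 -0.05 0 -0.04 0;1 -0.06 0 -0.08 0;1 -0.06 0 -0.11 0;1 -0.06 0 -0.14 0;1 -0.06 0 -0.14 0"
}}

```text
clock: 10.62
tcp_pos: [509.2, -101.7, 43.4]
tcp_rot: [[1.0, -0.008, 0.004], [-0.008, -1.0, -0.003], [0.004, 0.003, -1.0]]
contact_force: [6.9, 0.5, 2.2]
gripper_width: 12.9
```

```bash
python3 - <<'E'
from h import *
s=bot.observe();print(s["tcp_pos"],s["contact_force"],s["gripper_width"])
c=cam("wrist");save(c,"w8.png",(170,120,340,300),4)
c=cam("side");save(c,"s8.png",(210,150,370,270),5)
E
```

```text
[ 509.21200103 -101.7269962    43.41689651] [6.88923416 0.45843986 2.20505065] 12.893769482444407
```

View pics/w8.png

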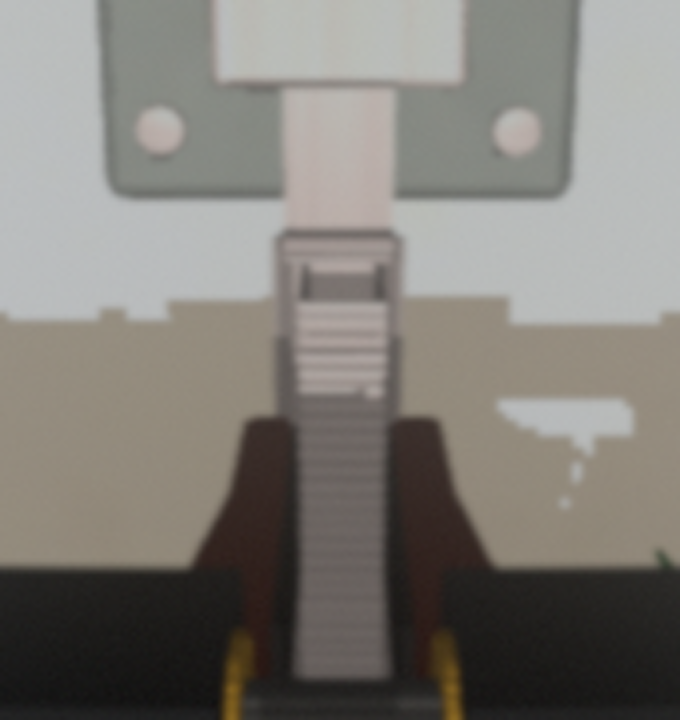

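View pics/s8.png

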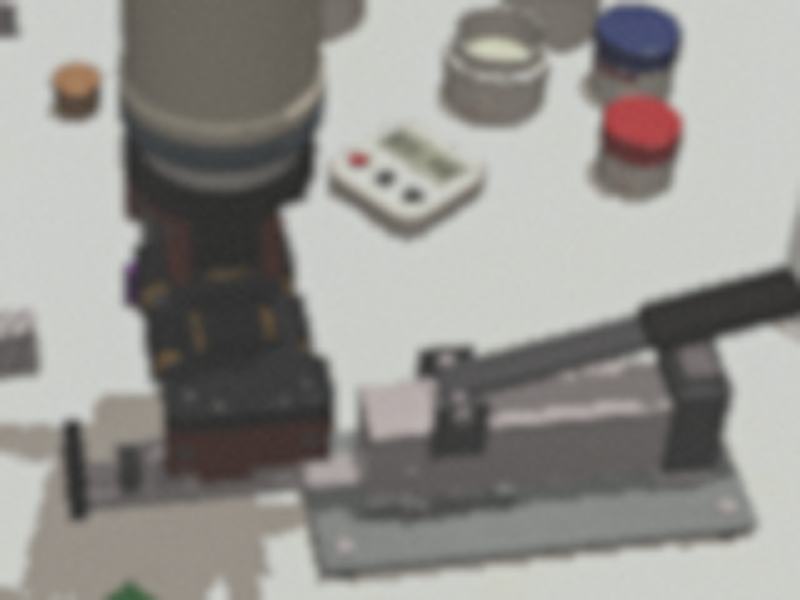

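```bash
python3 - <<'E'
from h import *
s=bot.observe();print(s["tcp_pos"],s["contact_force"],s["wrist_torque"])
c=cam("wrist");save(c,"w9.png",(235,165,280,205),14)
f=lambda x,y,z:ray(c,170+(x+.5)/4-.5,120+(y+.5)/4-.5,z).round(1)
print("strip front top",f(342,303,56),f(342,303,54)); print("lip out/in z40",f(342,236,40),f(342,262,40),"house",f(342,82,67))
W=cloud(c);
for v in range(168,204,2):
  print(v,W[v,255].round(1),W[v,252].round(1))
E
```

```text
[ 509.22778446 -101.73313118   43.4501092 ] [7.25535454 1.62197975 1.84243476] [ 0.22676572 -1.05938895 -0.03468265]
strip front top [ 543.3 -102.    56. ] [ 542.7 -102.    54. ]
lip out/in z40 [ 549.3 -102.1   40. ] [ 545.2 -102.    40. ] house [ 574.6 -102.2   67. ]
168 [ 554.  -102.1   30. ] [ 553.8 -100.1   28.9]
170 [ 552.6 -102.    29.6] [ 552.6 -100.1   29.7]
172 [ 551.4 -102.    30. ] [ 551.2 -100.1   29.1]
174 [ 550.  -102.    29.7] [ 549.8 -100.1   28.6]
176 [ 548.4 -102.    28.4] [ 548.8 -100.1   30.1]
178 [ 548.  -102.    32.5] [ 548.1 -100.1   32.8]
180 [ 548.1 -102.    38.9] [ 548.  -100.1   38.4]
182 [ 546.7 -102.    38.3] [ 546.9 -100.1   39. ]
184 [ 545.3 -102.    37.7] [ 545.1 -100.1   36.7]
186 [ 542.  -102.    29.4] [ 541.8 -100.    28.9]
188 [ 540.5 -102.    28.9] [ 540.6 -100.    29.1]
190 [nan nan nan] [ 539.3 -100.    29.4]
192 [ 537.9 -101.9   29.4] [ 538.3 -100.    30.7]
194 [ 536.5 -101.9   29.1] [536.3 -99.9  28.6]
196 [ 542.5 -101.9   54.7] [ 542.8 -100.2   55.7]
198 [ 541.7 -101.9   56.1] [ 541.8 -100.2   56.1]
200 [ 540.3 -101.9   55.1] [ 540.1 -100.2   54.6]
202 [ 539.2 -101.9   55.5] [ 539.3 -100.2   55.7]
```

View pics/w9.png

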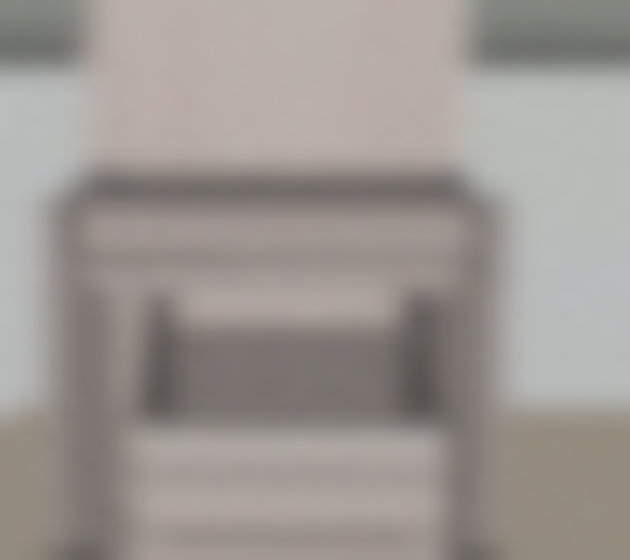

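About 1.5–2 mm of height is left, and the strip clears the lip. I'll lower it further.

{"api": "apply_moves", "payload": {
  "increments": "1 -0.05 0 -0.04 0;1 -0.05 0 -0.08 0;1 -0.05 0 -0.11 0;1 -0.05 0 -0.11 0"
}}

```text
clock: 11.28
tcp_pos: [509.2, -101.7, 42.1]
tcp_rot: [[1.0, -0.008, 0.007], [-0.008, -1.0, -0.003], [0.007, 0.003, -1.0]]
contact_force: [6.0, 0.7, 1.5]
gripper_width: 12.8
```

{"api": "apply_moves", "payload": {
  "increments": "1 -0.04 0 -0.06 0;1 -0.04 0 -0.1 0;1 -0.04 0 -0.1 0"
}}

```text
clock: 11.65
tcp_pos: [509.6, -101.7, 41.6]
tcp_rot: [[1.0, -0.008, 0.011], [-0.008, -1.0, -0.004], [0.011, 0.004, -1.0]]
contact_force: [4.4, 1.3, 4.5]
gripper_width: 12.6
```

```bash
python3 - <<'E'
from h import *
s=bot.observe();print(s["tcp_pos"],s["contact_force"],s["tcp_rot"][2])
c=cam("wrist");W=cloud(c)
P=W[(W[...,2]>50)&(W[...,2]<60)&(W[...,0]>527)&(W[...,0]<546)&(abs(W[...,1]+102)<6)]
print(len(P),np.percentile(P,[2,50,98],axis=0).round(1).tolist())
save(c,"w10.png",(170,120,340,300),4)
E
```

```text
[ 509.55160696 -101.72328717   41.64005782] [4.43461441 1.34525725 4.51077127] [ 0.01071763  0.00356938 -0.99993619]
587 [[527.5, -107.5, 52.3], [535.6, -101.8, 53.7], [543.5, -96.1, 55.0]]
```

It's down: top at 53.7 against 54 expected, with force rising. I'll release it.

{"api": "apply_moves", "payload": {
  "increments": "0.6 0 0 0 0;0.6 0 0 0 0;0.6 0 0 0 0;0.6 0 0 0 0;0.6 0 0 0.3 0;0.6 0 0 1 0;0.6 0 0 2 0;0.6 0 0 2.4 0"
}}

```text
clock: 12.7
tcp_pos: [510.7, -102.0, 104.8]
tcp_rot: [[1.0, -0.008, 0.015], [-0.008, -1.0, -0.005], [0.015, 0.005, -1.0]]
contact_force: [-0.3, -0.3, 1.4]
gripper_width: 35.4
```

```bash
python3 - <<'E'
from h import *
import pickle
s=bot.observe();print(s["tcp_pos"],s["contact_force"],s["gripper_width"],s["tcp_rot"][2])
c=cam("wrist");pickle.dump(c,open("wrist11.pkl","wb"));W=cloud(c)
save(c,"w11.png",(170,120,340,300),4)
P=W[(W[...,2]>48)&(W[...,2]<60)&(W[...,0]>460)&(W[...,0]<560)&(abs(W[...,1]+102)<9)]
print(len(P),np.percentile(P,[1,50,99],axis=0).round(1).tolist())
print(np.polyfit(P[:,0],P[:,2],1))
d=cam("side");save(d,"s11.png",(210,170,350,270),5)
E
```

```text
[ 510.6914162  -102.04280236  104.79105941] [-0.25721649 -0.25704401  1.37830466] 35.44631108992601 [ 0.01480317  0.00463514 -0.99987968]
1418 [[465.5, -108.0, 51.0], [507.7, -102.0, 53.3], [543.5, -95.4, 54.9]]
[1.11885383e-02 4.75723986e+01]
```

View pics/w11.png

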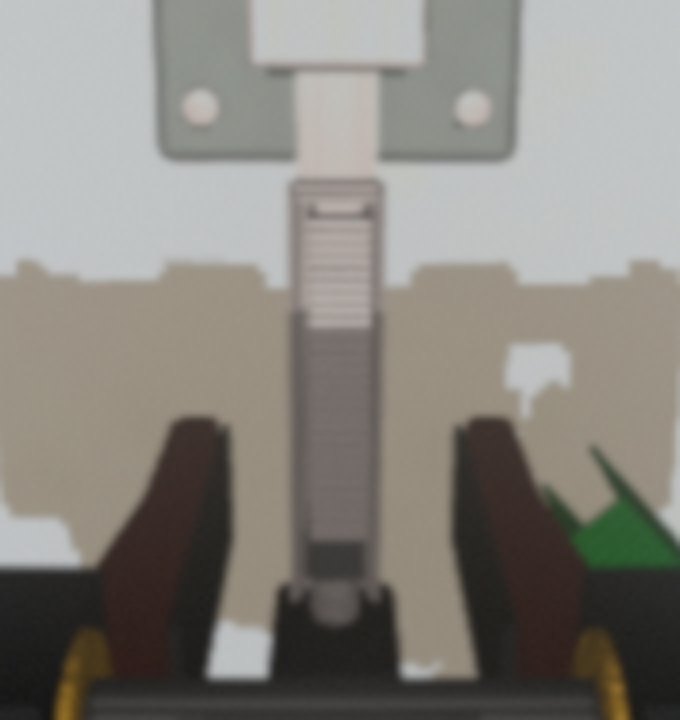

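View pics/s11.png

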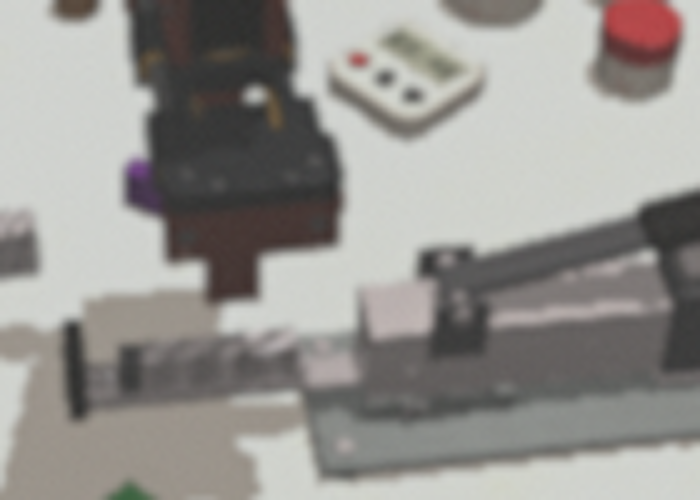

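```bash
python3 - <<'E'
from h import *
c=cam("wrist");W=cloud(c);save(c,"w12.png",(230,160,280,270),6)
P=W[(W[...,2]>48)&(W[...,2]<60)&(W[...,0]>480)&(W[...,0]<560)&(abs(W[...,1]+102)<7)]
print(len(P),np.percentile(P,[0.5,50,99.5],axis=0).round(1).tolist(),np.polyfit(P[:,0]-510,P[:,2],1))
f=lambda x,y,z:ray(c,170+(x+.5)/4-.5,120+(y+.5)/4-.5,z).round(1)
print("strip front",f(306,219,54),f(371,219,54),"rear",f(306,541,54),f(365,541,54),"lip in",f(340,198,40),"out",f(340,180,40))
E
```

```text
1182 [[480.6, -108.6, 51.2], [514.6, -102.1, 53.4], [543.6, -95.6, 55.0]] [4.34785275e-03 5.33380912e+01]
strip front [544.  -95.5  54. ] [ 543.9 -108.1   54. ] rear [474.9 -94.3  54. ] [ 474.7 -106.8   54. ] lip in [ 545.6 -102.1   40. ] out [ 549.4 -102.2   40. ]
```

View pics/w12.png

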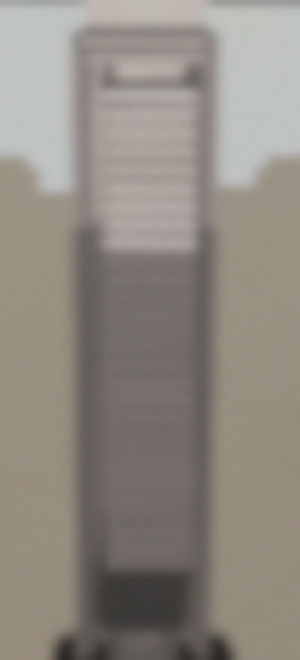

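The strip is seated: slope 4 mrad, centred, front end ~544 near the lip at ~545. Next I go behind the end plate with the fingers shut.

{"api": "apply_moves", "payload": {
  "increments": "1 -1.5 0.02 0.2 0;1 -3 0.04 0.2 0;1 -3.95 0.04 0.2 0;1 -3.95 0.04 0 0;1 -3.95 0.04 -0.5 0;1 -3.95 0.04 -1.5 0;1 -3.95 0.04 -2.5 0;1 -3.95 0.04 -2.8 0"
}}

```text
clock: 13.85
tcp_pos: [410.2, -100.2, 29.4]
tcp_rot: [[1.0, -0.008, 0.008], [-0.008, -1.0, -0.002], [0.008, 0.002, -1.0]]
contact_force: [-0.3, -0.2, 0.6]
gripper_width: 0.4
```

```bash
python3 - <<'E'
from h import *
s=bot.observe();print(s["tcp_pos"],s["contact_force"],s["gripper_width"],s["tcp_rot"][2])
c=cam("wrist");save(c,"w13.png",(100,60,400,300),2.6)
c=cam("side");save(c,"s13.png",(190,150,350,270),5)
E
```

```text
[ 410.19065396 -100.2323455    29.40008966] [-0.30650861 -0.15620903  0.56530476] 0.3742319676529993 [ 0.0075538   0.00239681 -0.9999686 ]
```

View pics/w13.png

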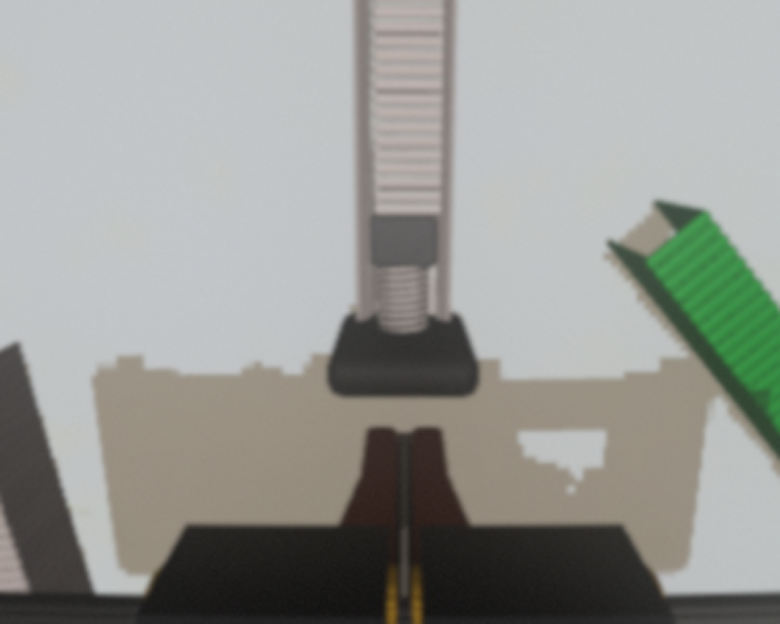

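View pics/s13.png

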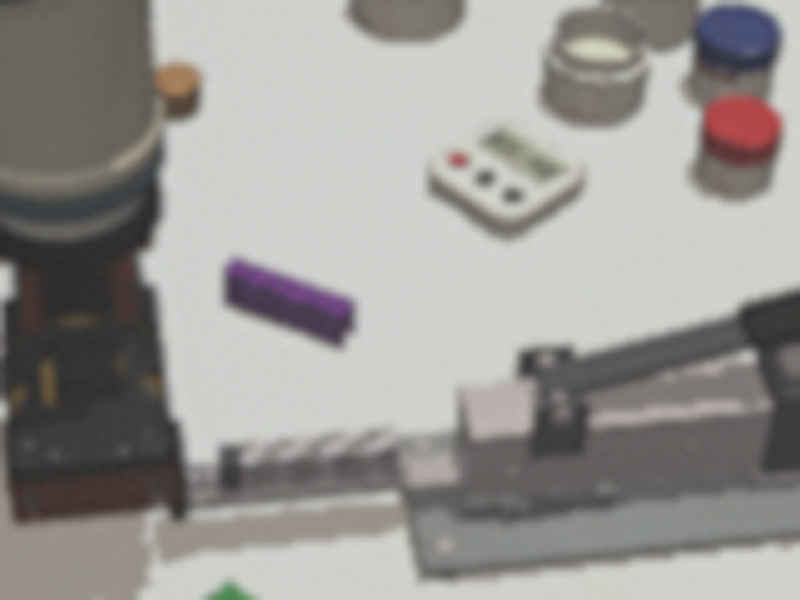

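Everything is aligned. I'll approach contact slowly.

{"api": "apply_moves", "payload": {
  "increments": "1 0.2 -0.02 0.1 0;1 0.4 -0.02 0.2 0;1 0.6 -0.02 0.2 0;1 0.72 -0.02 0.2 0;1 0.8 -0.02 0.2 0;1 0.88 -0.02 0.2 0;1 0.96 -0.02 0.2 0;1 1.04 -0.02 0.2 0"
}}

```text
clock: 14.95
tcp_pos: [436.7, -101.1, 36.0]
tcp_rot: [[1.0, -0.008, 0.009], [-0.008, -1.0, -0.003], [0.009, 0.003, -1.0]]
contact_force: [-3.3, -1.9, 3.6]
gripper_width: 0.5
```

{"api": "apply_moves", "payload": {
  "increments": "1 0.12 0 0 0;1 0.26 0 0 0;1 0.4 0 0 0;1 0.54 -0.01 0 0;1 0.68 -0.01 0 0;1 0.82 -0.01 0 0;1 0.96 -0.01 0 0;1 1.1 -0.01 0 0"
}}

```text
clock: 15.95
tcp_pos: [464.4, -101.5, 36.0]
tcp_rot: [[1.0, -0.008, 0.009], [-0.008, -1.0, -0.004], [0.009, 0.003, -1.0]]
contact_force: [-4.5, -1.0, 3.6]
gripper_width: 0.4
```

```bash
python3 - <<'E'
from h import *
s=bot.observe();print(s["tcp_pos"],s["contact_force"],s["gripper_width"],s["tcp_rot"][2])
c=cam("wrist");save(c,"w14.png",(100,30,400,300),2.6)
E
```

```text
[ 464.3860107  -101.47221831   36.01398255] [-4.4755615  -1.01723766  3.6336464 ] 0.39991783747751614 [ 0.00900943  0.00343885 -0.9999535 ]
```

View pics/w14.png

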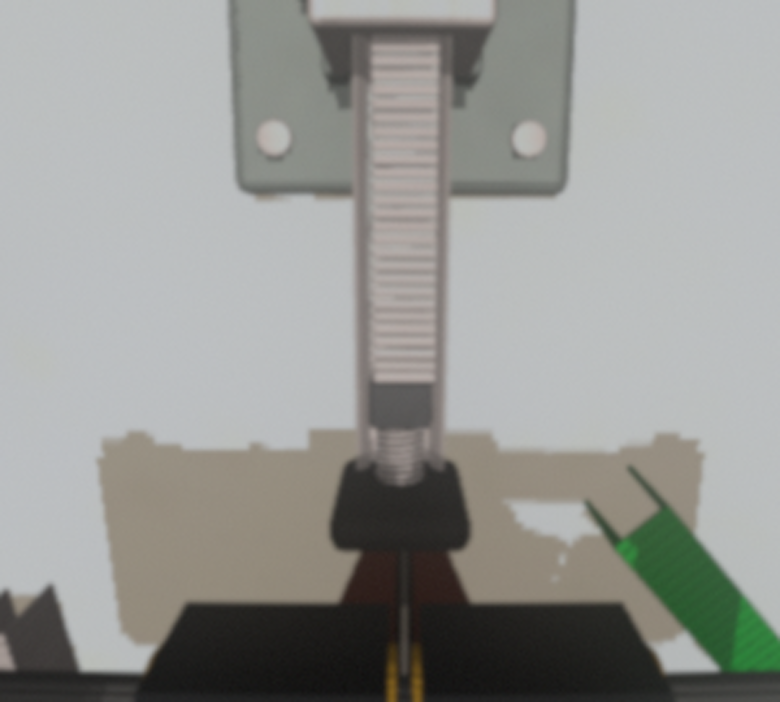

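The strip is entering the opening aligned and flat. I'll keep pushing.

{"api": "apply_moves", "payload": {
  "increments": "1 0.14 0 0 0;1 0.3 0 0 0;1 0.46 0 0 0;1 0.62 -0.01 0 0;1 0.78 -0.01 0 0;1 0.94 -0.01 0 0;1 1.1 -0.01 0 0;1 1.26 -0.01 0 0"
}}

```text
clock: 17.0
tcp_pos: [496.0, -101.9, 35.9]
tcp_rot: [[1.0, -0.008, 0.008], [-0.008, -1.0, -0.004], [0.008, 0.004, -1.0]]
contact_force: [-6.4, -1.5, 5.3]
gripper_width: 0.5
```

{"api": "apply_moves", "payload": {
  "increments": "1 0.14 0 0 0;1 0.3 0 0 0;1 0.46 0 0 0;1 0.62 -0.01 0 0;1 0.7 -0.01 0 0;1 0.8 -0.01 0 0"
}}

```text
clock: 17.75
tcp_pos: [515.6, -102.1, 36.0]
tcp_rot: [[1.0, -0.008, 0.007], [-0.008, -1.0, -0.004], [0.007, 0.004, -1.0]]
contact_force: [-7.1, -0.2, 5.5]
gripper_width: 0.4
```

```bash
python3 - <<'E'
from h import *
s=bot.observe();print(s["tcp_pos"],s["contact_force"],s["gripper_width"],s["tcp_rot"][2])
c=cam("wrist");save(c,"w15.png",(100,30,400,300),2.6)
E
```

```text
[ 515.57010556 -102.14030262   35.96258922] [-7.1190513  -0.16843698  5.53747608] 0.44137228207833895 [ 0.00710683  0.00359476 -0.99996828]
```

View pics/w15.png

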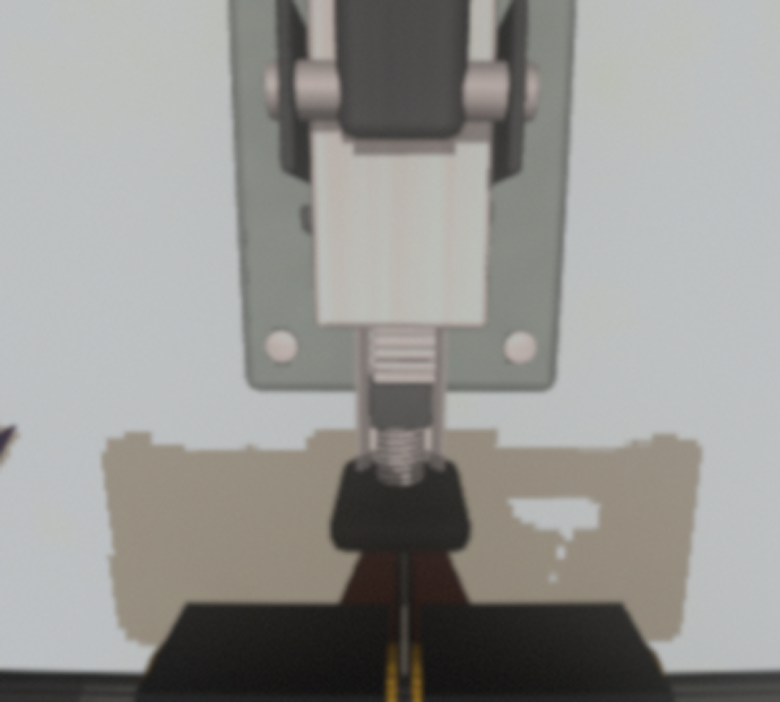

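```bash
python3 - <<'E'
from h import *
s=bot.observe()
c=cam("wrist")
f=lambda x,y,z:ray(c,100+x/2.6,30+y/2.6,z).round(1)
print(s["tcp_pos"],"plate outer top",f(400,549,65),"inner top?",f(400,462,65),"house",f(400,325,67))
W=cloud(c);P=W[(W[...,2]>61)&(W[...,2]<68)&(W[...,0]<550)&(W[...,0]>505)&(abs(W[...,1]+102)<10)];print(len(P),np.percentile(P[:,0],[1,99]))
E
```

```text
[ 515.82525294 -102.11027338   35.95342994] plate outer top [ 529.6 -101.4   65. ] inner top? [ 548.  -101.6   65. ] house [ 574.8 -101.8   67. ]
802 [525.64436914 536.69967375]
```

{"api": "apply_moves", "payload": {
  "increments": "1 0.12 0 0 0;1 0.24 0 0 0;1 0.34 0 0 0;1 0.42 0 0 0;1 0.46 0 0 0"
}}

```text
clock: 18.48
tcp_pos: [526.4, -102.2, 36.0]
tcp_rot: [[1.0, -0.008, 0.005], [-0.008, -1.0, -0.004], [0.005, 0.004, -1.0]]
contact_force: [-8.5, -1.0, 6.8]
gripper_width: 0.6
```

{"api": "apply_moves", "payload": {
  "increments": "1 0.06 0 0 0;1 0.1 0 0 0;1 0.12 0 0 0"
}}

```text
clock: 18.85
tcp_pos: [528.6, -102.3, 36.0]
tcp_rot: [[1.0, -0.008, 0.003], [-0.008, -1.0, -0.004], [0.003, 0.004, -1.0]]
contact_force: [-6.8, -1.0, 6.0]
gripper_width: 0.6
```

{"api": "apply_moves", "payload": {
  "increments": "1 0.06 0 0 0;1 0.1 0 0 0;1 0.12 0 0 0"
}}

```text
clock: 19.23
tcp_pos: [531.1, -102.3, 36.0]
tcp_rot: [[1.0, -0.009, 0.002], [-0.009, -1.0, -0.004], [0.002, 0.004, -1.0]]
contact_force: [-7.2, -0.6, 5.4]
gripper_width: 0.3
```

{"api": "apply_moves", "payload": {
  "increments": "1 0.05 0 0 0;1 0.08 0 0 0;1 0.08 0 0 0"
}}

```text
clock: 19.6
tcp_pos: [532.3, -102.3, 36.0]
tcp_rot: [[1.0, -0.009, -0.0], [-0.009, -1.0, -0.003], [-0.0, 0.003, -1.0]]
contact_force: [-9.2, -0.5, 6.0]
gripper_width: 0.7
```

{"api": "apply_moves", "payload": {
  "increments": "1 0.05 0 0 0;1 0.08 0 0 0;1 0.08 0 0 0"
}}

```text
clock: 19.98
tcp_pos: [532.4, -102.3, 36.1]
tcp_rot: [[1.0, -0.009, -0.005], [-0.009, -1.0, -0.003], [-0.005, 0.003, -1.0]]
contact_force: [-13.2, -0.8, 8.3]
gripper_width: 0.5
```

{"api": "apply_moves", "payload": {
  "increments": "1 0.05 0 0 0;1 0.08 0 0 0;1 0.08 0 0 0"
}}

```text
clock: 20.35
tcp_pos: [532.4, -102.3, 36.1]
tcp_rot: [[1.0, -0.009, -0.01], [-0.009, -1.0, -0.003], [-0.01, 0.003, -1.0]]
contact_force: [-14.0, -0.1, 9.7]
gripper_width: 0.6
```

It stalled at x≈532.4 with a stiff rise to 14 N. That is above spring plus latch, so it is probably the hard stop past the latch. To test, I'll back off and see whether the rail follows.

{"api": "apply_moves", "payload": {
  "increments": "1 -0.04 0 0 0;1 -0.1 0 0 0;1 -0.16 0 0 0;1 -0.2 0 0 0;1 -0.2 0 0 0"
}}

```text
clock: 20.98
tcp_pos: [527.6, -102.2, 35.9]
tcp_rot: [[1.0, -0.009, -0.01], [-0.009, -1.0, -0.003], [-0.01, 0.003, -1.0]]
contact_force: [-0.3, -0.6, -0.5]
gripper_width: 0.4
```

{"api": "apply_moves", "payload": {
  "increments": "1 -0.3 0 0 0;1 -0.6 0 0 0;1 -0.6 0 0 0;1 -0.6 0 0 0"
}}

```text
clock: 21.48
tcp_pos: [512.6, -102.2, 36.1]
tcp_rot: [[1.0, -0.009, -0.009], [-0.009, -1.0, -0.003], [-0.009, 0.003, -1.0]]
contact_force: [0.6, -0.3, 0.4]
gripper_width: -0.2
```

```bash
python3 - <<'E'
from h import *
s=bot.observe();print(s["tcp_pos"],s["contact_force"])
c=cam("wrist");save(c,"w16.png",(100,30,400,300),2.6)
W=cloud(c);P=W[(W[...,2]>61)&(W[...,2]<68)&(W[...,0]<560)&(W[...,0]>515)&(abs(W[...,1]+102)<10)];print(len(P),np.percentile(P[:,0],[1,99]))
d=cam("side");save(d,"s16.png",(220,150,380,270),5)
P=W[(W[...,2]>48)&(W[...,2]<58)&(W[...,0]<574)&(W[...,0]>545)&(abs(W[...,1]+102)<7)];print(len(P),P.min(0),P.max(0))
E
```

```text
[ 512.6043107  -102.17862806   36.07153533] [ 0.56445037 -0.29901501  0.4245251 ]
857 [522.89488046 550.94897518]
429 [ 550.28873723 -108.93675877   48.03272041] [571.7856714  -95.02394389  57.96832098]
```

View pics/w16.png

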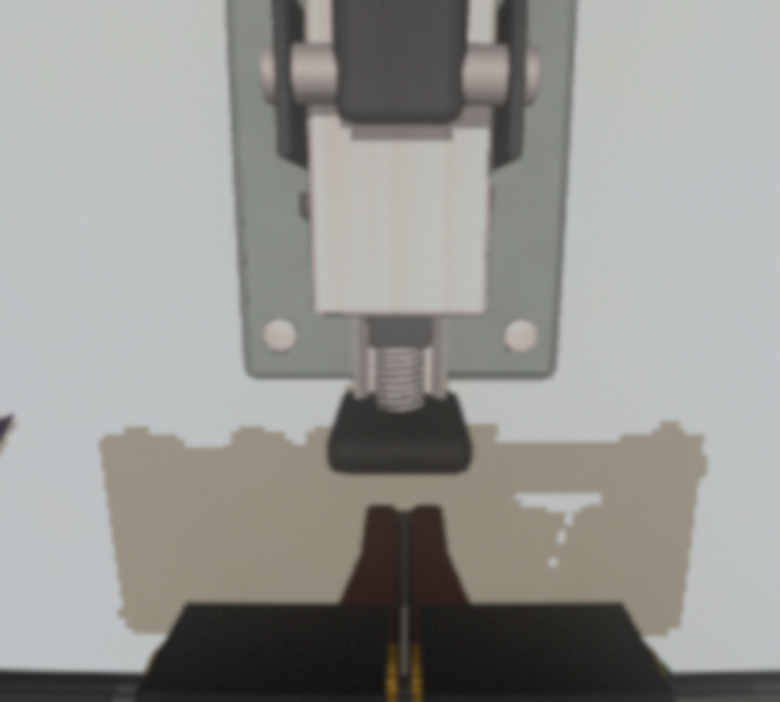

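View pics/s16.png

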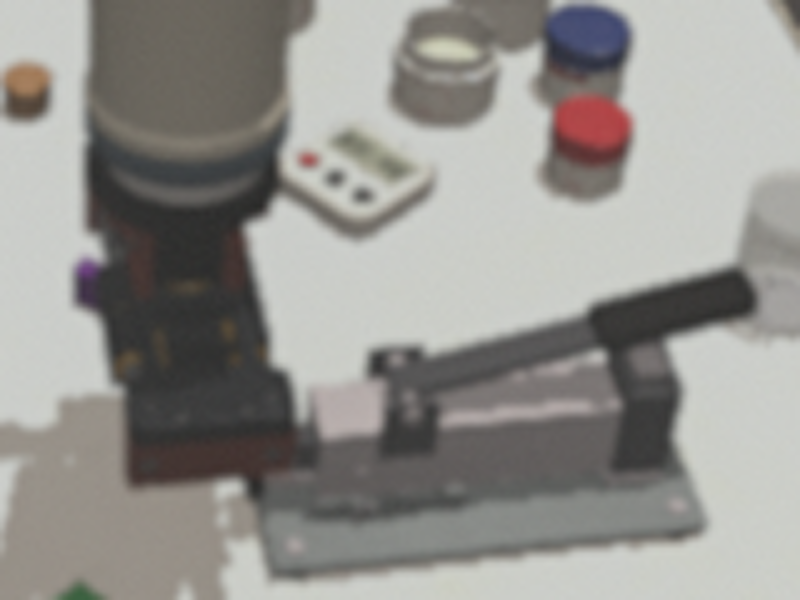

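The rail stays in with the arm clear. I'll raise the arm and re-measure.

{"api": "apply_moves", "payload": {
  "increments": "1 -1 0 0 0;1 -2 0 0.5 0;1 -2 0 2 0;1 -2 0 4 0;1 -2 0 5 0;1 -2 0 5 0;1 -2 0 5 0;1 -2 0 5 0"
}}

```text
clock: 22.58
tcp_pos: [462.0, -102.0, 159.0]
tcp_rot: [[1.0, -0.009, -0.013], [-0.009, -1.0, -0.002], [-0.013, 0.002, -1.0]]
contact_force: [0.1, -0.8, -0.4]
gripper_width: 0.5
```

```bash
python3 - <<'E'
from h import *
import pickle
s=bot.observe();print(s["tcp_pos"],s["contact_force"])
c=cam("wrist");save(c,"w17.png",(150,20,350,220),3.6);pickle.dump(c,open("wrist17.pkl","wb"))
W=cloud(c);P=W[(W[...,2]>62)&(W[...,2]<67.5)&(W[...,0]<560)&(W[...,0]>515)&(abs(W[...,1]+102)<10)];print(len(P),np.percentile(P,[1,50,99],axis=0).round(1).tolist())
P=W[(W[...,2]>63)&(W[...,2]<70)&(W[...,0]<600)&(W[...,0]>563)&(abs(W[...,1]+102)<10)];print("house",np.percentile(P[:,0],[0,1,2]))
d=cam("side");save(d,"s17.png",(140,100,380,280),3.3)
E
```

```text
[ 462.00327748 -101.95118713  158.99037   ] [ 0.07124252 -0.79730759 -0.3719071 ]
235 [[541.6, -111.6, 62.2], [546.0, -101.9, 64.1], [550.3, -92.2, 65.9]]
house [573.29960097 573.78851439 573.93030986]
```

View pics/w17.png

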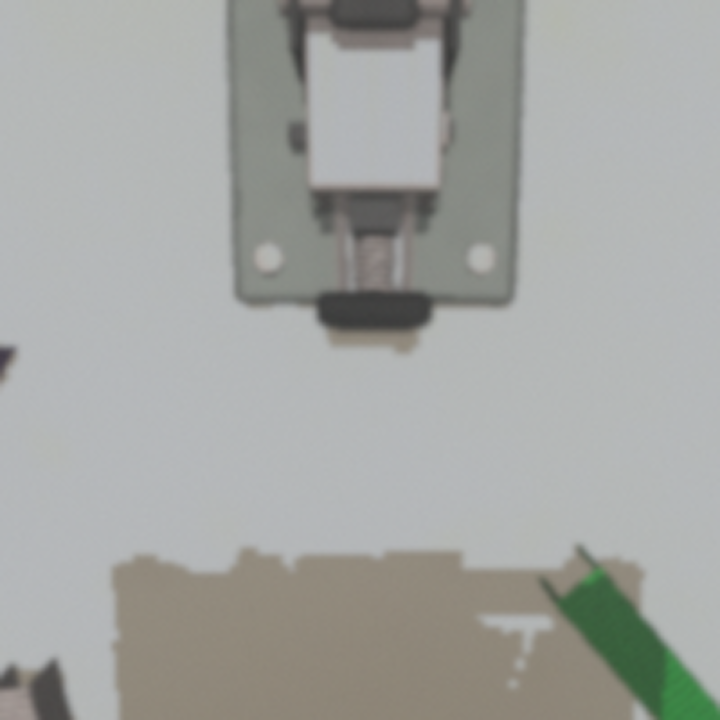

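View pics/s17.png

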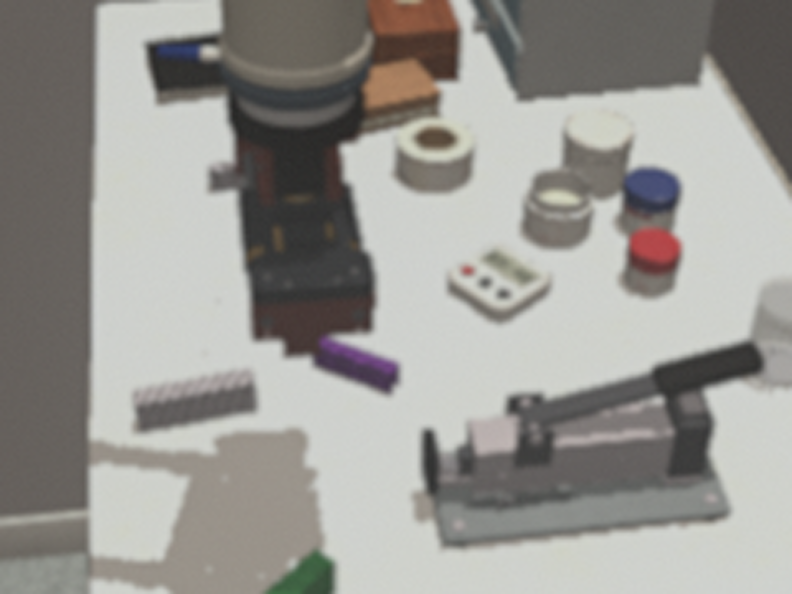

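```bash
python3 - <<'E'
from h import *
import pickle
a=pickle.load(open("wrist17.pkl","rb"));c=cam("wrist")
print("diff",np.abs(a["pixels"][20:130,200:290].astype(int)-c["pixels"][20:130,200:290]).mean())
W=cloud(c);P=W[(W[...,2]>62)&(W[...,2]<67.5)&(W[...,0]<560)&(W[...,0]>515)&(abs(W[...,1]+102)<10)];print(np.percentile(P[:,0],[1,99]))
print(bot.job_done())
E
```

```text
diff 1.6395622895622897
[541.84249123 550.52800918]
the job is handed in; nothing more can be done
None
```

The full-length strip is loaded and the rail is shut. It stays shut with the arm clear. I handed the job in at about 23 s; no verdict is reported.

- **Strip choice:** I took the 70 x 13 x 24 mm bare-steel strip. The larger grey bar (about 87 x 19 x 31 mm) was a decoy, and I never gripped it, the remnant, or the green and purple bars.
- **Loading:** I pressed the follower back with the strip's end at 6–7 N and lowered the strip behind the lip. After release the camera showed it flat (4 mrad slope), centred in the channel, with its front end about 1 mm from the lip.
- **Closing:** I pushed the rail in by its end plate. The force peaked at about 14 N along the rail (about 17 N with the vertical part), then the rail stopped hard. When I backed off, the force fell to zero and the rail stayed put. The plate read the same within 0.3 mm in two pictures over the last moments.

**Uncertain points:**
- The camera puts the rail at about 23–24 mm out. The limit is 25 mm and the latch's stated range ends at 23 mm, so the margin is close to the roughly 2 mm camera accuracy.
- Once the rail was in, the strip was hidden by the housing, so I could not check it directly. Only the follower was still visible at the opening.
- I did not re-measure the remnant, roll, stopper and timer at the end. I did not see any of them shift in the pictures.

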